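# Shut the till: lift the lid stay, lower the lid, slide the drawer home

## Task

Close up the cash drawer. Lift the locked stay (the rod with the red sleeve under the clear lid) away from the lid and fold it right over towards the drawer front until it lies flat in the drawer, then gently lower the lid until it is fully shut, and only then ease the drawer fully home into its unit without slamming it. Leave the stamp, tape and stapler where they stand.

Things in the scene. Friction and masses are not known exactly. Their poses are not given: they have to be found in the camera images.
- unit_front (a point): Grey fixed steel drawer unit on the work surface, 340 mm wide, 240 mm deep, 104 mm high. This point is at work-surface height under the middle of its open front face; the x axis points into the unit (the drawer closes along +x), y to the left, z up. Hinge and stay pivot axes run along y; the drawer always keeps this heading.
- drawer (a joint): Sliding cash drawer, m pulled out: 0 = fully home against its stop, 0.236 = farthest out. It starts nearly fully out. Slides with about 4 N of friction and stays where it is left.
- drawer_front (a point): Middle of the outer face of the drawer's front panel (330 mm wide, from 6 to 84 mm above the work surface; this point is 45 mm up; plain face with a flush lock, no handle, so push on it). Behind the panel is an open tray 300 mm wide, 205 mm deep, side walls up to 72 mm above the work surface; its floor is 12 mm up and coin rolls fixed in it reach up to 34 mm.
- lid (a joint): Clear plastic lid with an aluminium rim, hinged along the rear edge of the drawer, rad: 0 = shut (level), 1.38 = farthest open. The hinge is stiff: it stays where it is left and takes 1 to 4 N at the free edge to move. It starts open at 1.24 to 1.36, leaning over the stay towards the drawer front; while the stay is up it cannot go below 1.2, because a white block under it meets the end of the stay.
- lid_hinge (a point): On the lid's hinge axis, mid-width, 79 mm above the work surface. The lid plate is 8 mm thick, 286 mm wide, and reaches 196 mm from the axis; the axis runs in mid-thickness. At lid angle a the lid runs from here cos(a) towards the drawer front and sin(a) up. The drawer's front face is 214 mm in front of this axis.
- lid_edge (a point): Middle of the free edge of the lid, 196 mm from the hinge axis, mid-thickness. An 80 mm wide, 4 mm high black strip lies along the outer face at this edge.
- stay (a joint): Lid stay, a steel rod of 12 mm diameter and 85 mm long with a red sleeve of 15 mm diameter, pivoted at its lower end in the drawer, rad: 0 = locked, leaning 45 degrees up towards the rear of the drawer with its end just under the lid's block; grows as its end is lifted up and over towards the drawer front; 0.79 = straight up; 2.356 = lying flat in the drawer. It swings freely: let go past straight up, it drops forward by its own weight; before that it drops back.
- stay_pivot (a point): Pivot axis of the stay (parallel to the hinge), 63 mm above the work surface, 98 mm in front of the hinge axis and 50 mm to the left of the lid's middle, between two small steel cheeks.
- stay_grip (a point): Centre of the red sleeve on the stay's axis, 50 mm from the pivot (sleeve from 28 to 73 mm). At the start it is about 98 mm above the work surface with the lid above it, so it is reached from the front with a tilted tool.
- stamp_center (a point): Bystander: green self-inking stamp standing upright, 45 x 30 mm, 80 mm high; point half-way up.
- tape_center (a point): Bystander: blue roll of tape lying flat, 64 mm across, 24 mm high; point at its centre.
- stapler_center (a point): Bystander: red and black stapler, 110 x 34 mm, 52 mm high; point about half-way up.

How it is judged:
By the outcome, as a careful person would: the job done as asked, in the order asked, and still so for the second after the job is handed in, with the robot touching nothing.
It also fails if it takes over 72 s, if anything falls off the work surface, if the arm or the gripper's body presses on something with over 40 N, if the wrist force passes 120 N, or if a joint passes its speed limit or range.

## Robot

A 6-joint arm with a two-finger parallel gripper is mounted at the origin on the work surface. World frame = base frame: x ahead of the robot, y to its left, z up, the work surface at z = 0. Lengths are in mm, angles in rad, forces in N, time in s.
With the tool pointing down it reaches from about 400 to 925 mm from the base axis. Payload 12.5 kg.
Tool frame: the origin (TCP) lies between the finger pads; the fingertips stand 25 mm ahead of it and the grasp point (between the pads) lies 6 mm ahead of it; z points along the fingers, y is the line along which they close (so a half turn about z gives the same grasp; the last joint's range is limited). The gripper opens to 95 mm and grips with 3 to 60 N. Pads are 20 mm wide; open, the fingers measure 119 mm over their backs; the gripper's body (75 mm by 180 mm) begins 59 mm behind the grasp point.
Start: joints at [1.002, 0.491, 1.559, -0, 1.092, -0.106], TCP at [279.02, 559.278, 239.661] pointing down, gripper open.
Joint ranges: [-3.1, 3.1], [-0.84, 2.19], [0.05, 2.79], [-1.13, 4.28], [0.06, 2.93], [-2.69, 2.69]. Speed limits (rad/s): [2.22, 2.22, 2.79, 3.14, 3.14, 3.14].

## Interface

Orientations are given as [roll, pitch, yaw] about the fixed x, y, z axes, in that order (R = Rz(yaw) Ry(pitch) Rx(roll)).
In Python, from cell import state, read_camera, job_done, cut_out gives the robot as it stands. The module is installed in compiled form; this text tells all that it offers.
- The arm moves only by the tool jog_arm, never from a script. Its argument "motion" is a list of rows, each a list of 2 entries, a list of its own where there are three numbers: the shift along the tool's x, y, z in mm, then the turn about the tool's z in rad. A call has 1 to 5 rows; each row is the pose to reach, as a shift and turn from the pose commanded when the call began, along the tool's axes at that moment; what a row does not reach only later rows make up. A row lasts 1/10 s, in which the tool goes at most 50 mm and 8.59 degrees, less where a joint would pass 70% of its speed; a pose out of reach is approached as far as the arm can. A call with a gripper value outside its range is refused whole. "grip" is the closure, from 0 (fully open) to 1 (shut), set as the call begins (left out, the last holds). The fingers move at their own pace and stop on an object; the grip force is fixed at half the most. Time passes only in rows, so rows that repeat a pose let the fingers close. It gives the time, the measured TCP pose, the force, the opening and the grip force at its end, in the units of the state.
- state(): the state, without advancing time (a new reading comes with each control period).
- read_camera(name): name is "scene" or "top" or "wrist"; returns a dict with "img" (400x640x3 uint8, blue, green, red), "vertical_fov" (degrees; the focal length in pixels is half the picture's height over the tangent of half this angle, whatever the lens; pixels are square), "cx", "cy" (the principal point, pixels), "extrinsics" (4x4, takes a point from camera to world coordinates). Camera axes: x right, y up, looking along -z (the intrinsics and any distortion apply to the point x, -y, -z); pixel columns grow to the right and rows downward; lengths in mm; the calibration is good to about 2 mm. A picture is of the moment at which its call begins. There is no depth.
- job_done(): hands the job in; it is judged then, once.
Trained networks look in a picture, given as the dict that the camera call returned (one of the last four; its "shot" number tells which), for a name from the list of things; names that differ only in an ending like _2 or _b are one class to them, and where a whole thing is asked for, a point or a joint stands for the part that bears it (a point fixed in the world has none). Each returns a list of dicts, best first, with "p" (0 to 1); they miss things now and then, are a little off and sometimes report something else, mostly with a low value. They report only what shows in the picture. A call takes as long as a camera call.
- cut_out(name, picture): "region" (400x640 bool, what is visible of it) and "box" ([left, top, right, bottom] in pixels, round what is visible of it).
The state is a dict: "t": time; "joints": joint angles; "qvel": joint speeds; "tau": joint torques, N m; "eef_pos": TCP position; "tcp_rot": TCP orientation; "ft_force": force on the tool from outside, world axes, zero at the start; "moment": the same for the moment, N m; "opening": opening from 0.0 (shut) to 1.0 (fully open); "grip_force": force on a finger pad.
Only numpy, scipy, OpenCV 4.12 (cv2) and the standard library are available. Lean on these libraries where they do the work, as an engineer would, in place of code of your own. Each camera call takes 0.05 s, during which the arm holds its last target. There are 200 camera calls.

## Working session

There is one attempt and no reset: what is moved stays moved. The work goes in short steps, Python scripts to look and compute and a tool call to move; the robot and the scene stay as the last step left them, time stands still between calls to the robot, and variables do not carry over. Pictures are saved under pics/ and viewed, at most 10 in all, crops included, and the job is handed in when it is done.

Besides the shell and the picture viewer there is one more tool, called after "Request:" by a JSON object that holds its "fn" and its "kwargs", one argument or row to a line. jog_arm: Moves the arm, as the interface text tells. Its arguments: {"type":"object","properties":{"motion":{"type":"array"},"grip":{"type":"number"}},"required":["motion"]}

```bash
mkdir -p pics; cat > h.py <<'E'
import numpy as np, cv2
from cell import state, read_camera, job_done, cut_out
from scipy.spatial.transform import Rotation as R
def proj(c,P):
    P=np.atleast_2d(P); E=np.linalg.inv(c["extrinsics"]); q=P@E[:3,:3].T+E[:3,3]
    f=200/np.tan(np.radians(c["vertical_fov"])/2)
    return np.c_[c["cx"]+f*q[:,0]/-q[:,2], c["cy"]-f*q[:,1]/-q[:,2]]
def ray(c,u,v):
    f=200/np.tan(np.radians(c["vertical_fov"])/2); E=np.array(c["extrinsics"])
    d=E[:3,:3]@np.array([(u-c["cx"])/f,-(v-c["cy"])/f,-1]); return E[:3,3],d/np.linalg.norm(d)
def atz(c,u,v,z):
    o,d=ray(c,u,v); return o+d*(z-o[2])/d[2]
E
python3 - <<'E'
from h import *
s=state(); print(s)
ims=[]
for n in ["scene","top"]:
    c=read_camera(n); ims.append(c["img"]); print(n,c["vertical_fov"],c["cx"],c["cy"],np.round(c["extrinsics"],2).tolist(), [k for k in c])
    for o in ["unit_front","drawer","lid","stay","stamp_center","tape_center","stapler_center"]:
        try:
            r=cut_out(o,c)
            print(n,o,[(round(float(x["p"]),2),np.round(x["box"]).tolist()) for x in r[:2]])
        except Exception as e: print(o,e)
    cv2.imwrite(f"pics/{n}0.png",c["img"])
E
```

```text
{'t': 0.0, 'joints': array([ 1.00241097e+00,  4.91557957e-01,  1.55942654e+00,  2.02837625e-06,
        1.09169940e+00, -1.05632685e-01]), 'qvel': array([ 1.18254183e-03, -1.36996262e-03, -1.12181617e-03, -1.87048783e-03,
       -1.03065799e-03,  6.44222152e-05]), 'tau': array([ 7.80684186e-04, -6.12633634e+01, -2.58186400e+01,  6.93103625e-02,
        4.80963592e-02, -7.99474287e-05]), 'eef_pos': array([278.89449838, 559.09410819, 239.07061929]), 'tcp_rot': array([-3.14050768e+00, -1.16845818e-04,  2.67883898e+00]), 'ft_force': array([-0.97518255,  0.51676926, -0.47672809]), 'moment': array([-0.00449974,  0.0334659 ,  0.03477748]), 'grip_force': 0.0, 'opening': 1.0000991954809104}
scene 49.43806618533726 324.5204599196536 202.4589083525781 [[-0.83, -0.4, 0.39, 956.14], [0.56, -0.59, 0.59, 649.88], [-0.01, 0.7, 0.71, 820.53], [0.0, 0.0, 0.0, 1.0]] ['img', 'vertical_fov', 'cx', 'cy', 'extrinsics', 'shot']
scene unit_front [(0.98, [132.0, 98.0, 366.0, 302.0]), (0.26, [238.0, 96.0, 300.0, 237.0])]
scene drawer [(0.89, [237.0, 96.0, 369.0, 261.0])]
scene lid [(0.73, [238.0, 98.0, 300.0, 235.0])]
scene stay [(0.42, [291.0, 198.0, 302.0, 206.0])]
scene stamp_center []
scene tape_center [(0.59, [361.0, 247.0, 389.0, 275.0])]
scene stapler_center [(0.87, [307.0, 256.0, 354.0, 289.0]), (0.31, [237.0, 96.0, 366.0, 260.0])]
top 51.62108255809468 322.1700773353382 198.223384219503 [[0.0, 0.98, -0.19, 400.82], [-1.0, 0.0, 0.0, 30.5], [0.0, 0.19, 0.98, 1018.72], [0.0, 0.0, 0.0, 1.0]] ['img', 'vertical_fov', 'cx', 'cy', 'extrinsics', 'shot']
top unit_front [(0.87, [287.0, 42.0, 449.0, 258.0])]
top drawer [(0.7, [280.0, 149.0, 447.0, 263.0])]
top lid [(0.59, [298.0, 147.0, 449.0, 170.0])]
top stay [(0.57, [338.0, 163.0, 344.0, 197.0])]
top stamp_center []
top tape_center [(0.72, [297.0, 147.0, 450.0, 170.0]), (0.62, [341.0, 166.0, 344.0, 202.0])]
top stapler_center [(0.84, [258.0, 159.0, 276.0, 205.0])]
```

View pics/scene0.png

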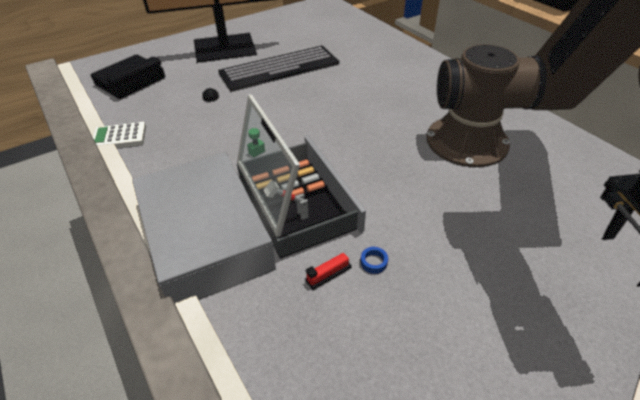

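View pics/top0.png

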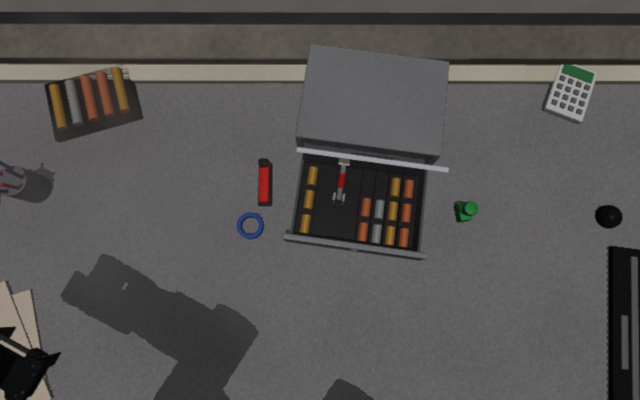

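The scene view shows the drawer open (lid raised), with the stapler at (328,270), tape at (374,260) and stamp at (256,140). The top view shows the drawer front running from (287,237) to (425,255) and the red sleeve near (341,180). I'll enlarge both to read the corners.

```bash
python3 - <<'E'
from h import *
a=cv2.imread("pics/top0.png")[135:265,275:455]; b=cv2.imread("pics/scene0.png")[90:270,230:375]
cv2.imwrite("pics/t1.png",cv2.resize(a,None,fx=4.4,fy=4.4,interpolation=2)); cv2.imwrite("pics/s1.png",cv2.resize(b,None,fx=3.3,fy=3.3,interpolation=2))
E
```

```text
(no output)
```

View pics/t1.png

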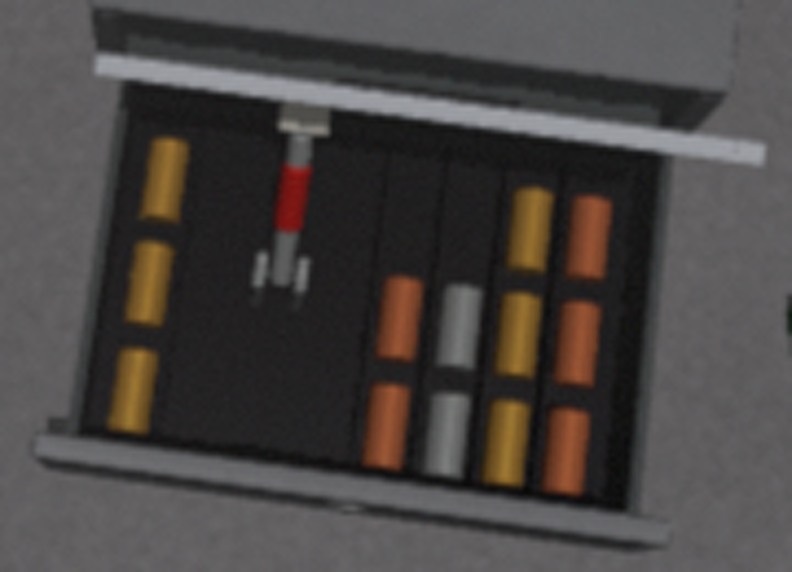

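View pics/s1.png

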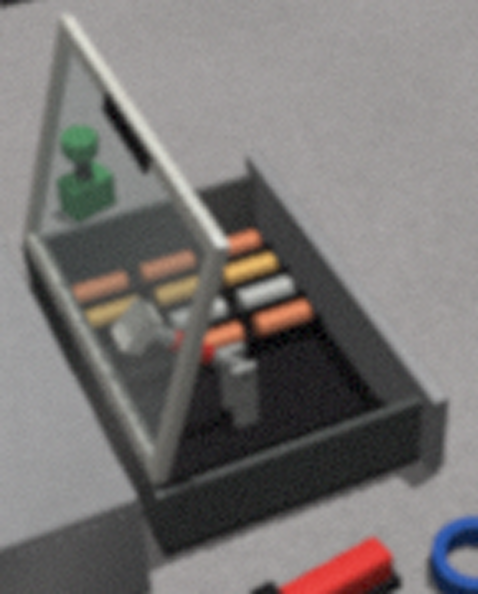

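The top crop gives the front panel's top edge from (38,458) to (667,540), the lid rim from (97,60) to (765,155) and the stay pivot near (280,280). The scene crop gives lid edge corners at (65,17) and (222,243) and the front panel's near corner at (447,402).

```bash
cat > fit.py <<'E'
from h import *
from scipy.optimize import least_squares
T=read_camera("top"); S=read_camera("scene")
def pts(p):
    x,y,w,d,a=p; r=R.from_euler('z',w).as_matrix()
    f=lambda X,Y,Z: r@[X,Y,Z]+[x,y,0]
    h=214-d
    L=lambda Y,l,o: f(h-l*np.cos(a)+o*np.sin(a),Y,79+l*np.sin(a)+o*np.cos(a))
    return f,h,L
t=lambda u,v:(275+u/4.4,135+v/4.4); s=lambda u,v:(230+u/3.3,90+v/3.3)
def obs(p):
    f,h,L=pts(p); d=p[3]
    return [("fl",T,f(-d,165,84),t(37,460)),("fr",T,f(-d,-165,84),t(666,542)),
     ("ll",T,L(143,196,-4),t(97,72)),("lr",T,L(-143,196,-4),t(764,163)),
     ("ul",T,f(0,170,104),t(95,9)),("ur",T,f(0,-170,104),t(727,93)),("ubl",T,f(240,170,104),(311,46)),("ubr",T,f(240,-170,104),(449,60)),
     ("piv",T,f(h-98,50,63),t(282,270)),
     ("Sll",S,L(143,196,0),s(222,243)),("Slr",S,L(-143,196,0),s(65,17)),
     ("Sfl",S,f(-d,165,84),s(447,402)),("Sfr",S,f(-d,-165,84),s(249,157))]
def res(p): return np.concatenate([proj(c,P)[0]-q for _,c,P,q in obs(p)])
r=least_squares(res,[600,0,-0.15,0.22*1000,1.3],loss="soft_l1",x_scale=[10,10,.05,10,.05])
p=r.x; print(np.round(p,3))
for (n,*_),e in zip(obs(p),res(p).reshape(-1,2)): print(n,np.round(e,1))
f,h,L=pts(p)
for n,P in [("front",f(-p[3],0,45)),("hinge",f(h,0,79)),("edge",L(0,196,0)),("pivot",f(h-98,50,63)),("grip",f(h-98+50*.707,50,63+35.4))]: print(n,np.round(P,1))
np.save("fit.npy",p)
for n in ["tape_center","stapler_center","stamp_center"]:
    for c,nm in((T,"T"),(S,"S")):
        for o in cut_out(n,c)[:1]:
            b=o["box"]; print(n,nm,round(float(o["p"]),2),np.round(atz(c,(b[0]+b[2])/2,(b[1]+b[3])/2,{"t":12,"s":26}[n[0]])))
E
python3 fit.py
```

```text
[ 6.97777e+02 -7.78050e+01 -1.36000e-01  2.33690e+02  1.26100e+00]
fl [-1.  -1.6]
fr [ 1.6 -0.2]
ll [0.3 0.7]
lr [-1. -0.]
ul [-1.7 -0.1]
ur [1.  0.1]
ubl [-1.5 -2.6]
ubr [0.3 1.1]
piv [-0.1  0.3]
Sll [-0.2  0.4]
Slr [-0.7 -0.7]
Sfl [-0.3 -2.1]
Sfr [ 1.3 -3.5]
front [466.2 -46.2  45. ]
hinge [678.3 -75.1  79. ]
edge [619.  -67.  265.7]
pivot [587.9 -12.3  63. ]
grip [623.  -17.1  98.4]
tape_center T 0.53 [525. 198.  12.]
tape_center S 0.86 [521. 205.  12.]
stapler_center T 0.72 [626. 161.  26.]
stapler_center S 0.58 [634. 179.  26.]
stamp_center T 0.77 [ 558. -325.   26.]
```

```bash
cat >> h.py <<'E'
def go(target,yaw=None):
    "shift in tool axes from measured pose, and turn"
    s=state(); r=R.from_euler('xyz',s["tcp_rot"]); d=r.inv().apply(np.array(target)-s["eef_pos"])
    t=0 if yaw is None else (-(yaw-s["tcp_rot"][2])+np.pi)%(2*np.pi)-np.pi
    print("shift",np.round(d,1),"turn",round(t,3))
def loc(X,Y,Z,p=None):
    "hinge-local (X into unit) to world"
    p=np.load("fit.npy") if p is None else p; w=p[2]; h=214-p[3]+X
    return np.array([p[0]+h*np.cos(w)-Y*np.sin(w),p[1]+h*np.sin(w)+Y*np.cos(w),Z])
def tolocal(P):
    p=np.load("fit.npy"); v=R.from_euler('z',-p[2]).apply(np.array(P)-[p[0],p[1],0]); return v-[214-p[3],0,0]
E
python3 - <<'E'
from h import *
c=read_camera("wrist"); s=state(); r=R.from_euler('xyz',s["tcp_rot"])
print(r.inv().apply(c["extrinsics"][:3,3]-s["eef_pos"]),r.as_matrix().T@c["extrinsics"][:3,2])
print(loc(-110,20,280)); go(loc(-110,20,280),-0.136); go(loc(-110,20,280),-0.136+np.pi)
cv2.imwrite("pics/w0.png",c["img"])
E
```

```text
[ 7.17693409e+01  3.25015791e-03 -1.44588892e+02] [ 2.56635442e-01 -6.87141234e-04 -9.66508033e-01]
[571.98422437 -40.44388979 280.        ]
shift [-529.9 -405.8  -40.4] turn 2.815
shift [-529.9 -405.8  -40.4] turn -0.327
```

View pics/w0.png

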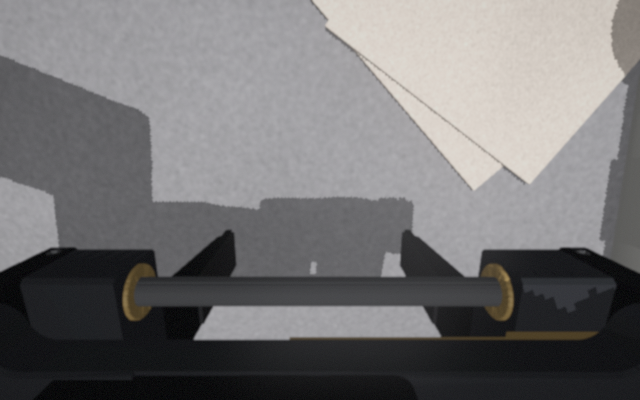

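The wrist camera is on the tool's +x side, so I'll face it away from the lid (yaw about 3.006). Next I'll move to just in front of the lid edge.

Request:
{"fn": "jog_arm", "kwargs": {
  "motion": [
    [[-40,-30,-5],0],
    [[-80,-60,-10],0],
    [[-115,-88,-15],0],
    [[-150,-115,-20],0],
    [[-180,-138,-25],0]
  ],
  "grip": 1
}}

```text
t: 1.75
eef_pos: [379.0, 353.5, 265.0]
tcp_rot: [3.141, 0.0, 2.678]
ft_force: [0.2, -0.2, 0.9]
opening: 0.635
grip_force: 0.0
```

Request:
{"fn": "jog_arm", "kwargs": {
  "motion": [
    [[-35,-27,-3],0],
    [[-70,-54,-6],0],
    [[-105,-80,-9],0],
    [[-140,-107,-12],0],
    [[-175,-134,-15],0]
  ]
}}

```text
t: 2.25
eef_pos: [475.8, 155.7, 280.0]
tcp_rot: [3.141, 0.0, 2.679]
ft_force: [0.7, 1.0, 0.3]
opening: 0.216
grip_force: 0.0
```

Request:
{"fn": "jog_arm", "kwargs": {
  "motion": [
    [[-35,-27,0],0],
    [[-70,-54,0],0],
    [[-105,-80,0],0],
    [[-140,-107,0],0],
    [[-140,-107,0],-0.14]
  ]
}}

```text
t: 2.75
eef_pos: [554.5, -4.9, 279.3]
tcp_rot: [-3.141, 0.001, 2.816]
ft_force: [-1.2, 0.1, -0.8]
opening: 0.002
grip_force: 0.0
```

```bash
python3 - <<'E'
from h import *
s=state(); print(s["t"],s["eef_pos"],s["tcp_rot"],tolocal(s["eef_pos"]))
go(loc(-105,20,280),3.006)
E
```

```text
2.75 [554.46083551  -4.91888242 279.26993148] [-3.14117910e+00  7.40515909e-04  2.81580293e+00] [-132.168118     52.8278822   279.26993148]
shift [-32.9 -27.1  -0.7] turn -0.19
```

Request:
{"fn": "jog_arm", "kwargs": {
  "motion": [
    [[-10,-14,0],-0.1],
    [[-20,-28,0],-0.19],
    [[-20,-28,0],-0.19]
  ]
}}

```text
t: 3.05
eef_pos: [563.2, -35.2, 279.5]
tcp_rot: [-3.141, 0.0, 3.009]
ft_force: [-0.2, -0.2, -0.6]
opening: 0.006
grip_force: 0.0
```

Request:
{"fn": "jog_arm", "kwargs": {
  "motion": [
    [[-7,0,0],0],
    [[-14,0,0],0],
    [[-20,0,0],0],
    [[-26,0,0],0],
    [[-32,0,0],0]
  ]
}}

```text
t: 3.55
eef_pos: [595.1, -37.7, 279.6]
tcp_rot: [3.141, -0.0, 3.009]
ft_force: [0.1, 0.2, -0.7]
opening: 0.007
grip_force: 0.0
```

Request:
{"fn": "jog_arm", "kwargs": {
  "motion": [
    [[-3,0,0],0],
    [[-6,0,0],0],
    [[-9,0,0],0],
    [[-12,0,0],0],
    [[-15,0,0],0]
  ]
}}

```text
t: 4.05
eef_pos: [609.4, -40.0, 279.7]
tcp_rot: [3.142, -0.001, 3.009]
ft_force: [-3.6, 0.1, 3.1]
opening: -0.001
grip_force: 1.9
```

```bash
python3 - <<'E'
from h import *
s=state(); print(s["t"],s["ft_force"],s["tcp_rot"],tolocal(s["eef_pos"]))
E
```

```text
4.05 [-3.63267462  0.14563217  3.12801883] [ 3.14150586e+00 -5.00589980e-04  3.00871649e+00] [-72.9911247   25.49440879 279.67585207]
```

Contact made, at about 3–4 N. I'll keep pushing.

Request:
{"fn": "jog_arm", "kwargs": {
  "motion": [
    [[-3,0,0],0],
    [[-6,0,0],0],
    [[-9,0,0],0],
    [[-12,0,0],0],
    [[-14,0,0],0]
  ]
}}

```text
t: 4.55
eef_pos: [623.5, -41.9, 279.6]
tcp_rot: [3.142, 0.0, 3.009]
ft_force: [-3.5, 0.0, 2.4]
opening: 0.007
grip_force: 1.7
```

Request:
{"fn": "jog_arm", "kwargs": {
  "motion": [
    [[-2,0,0],0],
    [[-4,0,0],0],
    [[-6,0,0],0],
    [[-8,0,0],0],
    [[-8,0,0],0]
  ]
}}

```text
t: 5.05
eef_pos: [631.5, -42.9, 279.5]
tcp_rot: [3.141, 0.0, 3.009]
ft_force: [-1.1, -0.6, 1.8]
opening: 0.008
grip_force: 0.9
```

```bash
python3 - <<'E'
from h import *
s=state(); print(s["t"],s["ft_force"],s["tcp_rot"],tolocal(s["eef_pos"]))
T=read_camera("top"); cv2.imwrite("pics/t2.png",cv2.resize(T["img"][135:265,275:455],None,fx=4.4,fy=4.4,interpolation=2))
E
```

```text
5.05 [-1.14739621 -0.64724891  1.78286275] [3.14149054e+00 3.13882314e-04 3.00876767e+00] [-50.68550176  25.58241832 279.52471822]
```

View pics/t2.png

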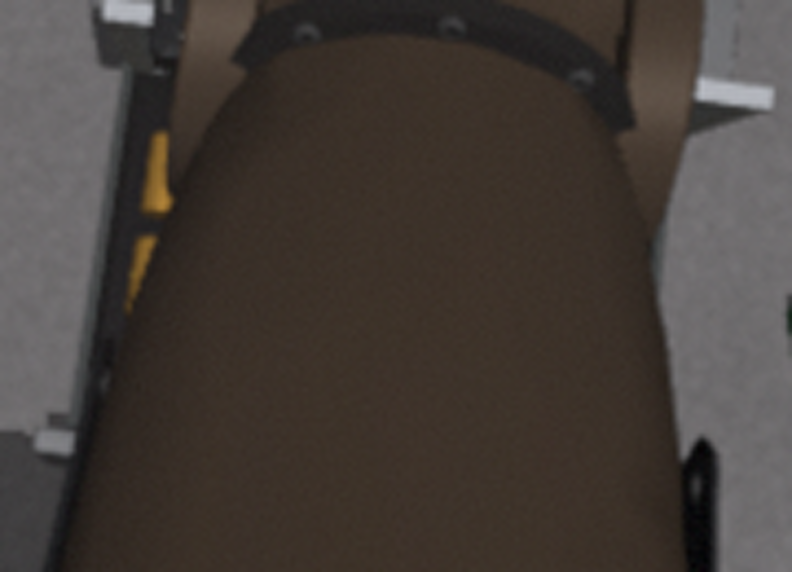

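The arm hides most of the drawer. The front-left corner is at about (37,458), unchanged, so the drawer hasn't slid, and the lid rim has moved back to (103,20)–(770,105). I'll nudge it a little further.

Request:
{"fn": "jog_arm", "kwargs": {
  "motion": [
    [[-1,0,0],0],
    [[-2,0,0],0],
    [[-3,0,0],0],
    [[-4,0,0],0]
  ]
}}

```text
t: 5.5
eef_pos: [635.2, -43.4, 279.5]
tcp_rot: [3.142, -0.0, 3.009]
ft_force: [-3.8, -0.3, 0.9]
opening: 0.002
grip_force: 2.0
```

Request:
{"fn": "jog_arm", "kwargs": {
  "motion": [
    [[20,0,-10],0],
    [[50,0,-20],0],
    [[90,0,-20],0],
    [[130,0,-20],0],
    [[170,0,-20],0]
  ],
  "grip": 0
}}

```text
t: 6.0
eef_pos: [465.7, -20.8, 299.6]
tcp_rot: [3.142, 0.002, 3.009]
ft_force: [-0.0, 0.8, 0.0]
opening: 0.372
grip_force: 0.0
```

```bash
python3 - <<'E'
from h import *
s=state(); print(s["t"],s["ft_force"],s["tcp_rot"],tolocal(s["eef_pos"]))
T=read_camera("top"); cv2.imwrite("pics/t3.png",T["img"])
W=read_camera("wrist"); 
a=cv2.resize(T["img"][135:265,275:455],None,fx=3,fy=3,interpolation=2)
b=cv2.resize(W["img"],None,fx=.84,fy=.84)[:260]
m=np.zeros((390+260,540,3),np.uint8); m[:390]=a; m[390:,:538]=b
cv2.imwrite("pics/m3.png",m[:600]); print([ (x["p"],x["box"]) for x in cut_out("stay",T)])
E
```

```text
6.0 [-0.00209823  0.76451477  0.03659938] [3.14151758e+00 1.72179405e-03 3.00879086e+00] [-217.94148417   25.12524666  299.64496284]
[]
```

View pics/m3.png

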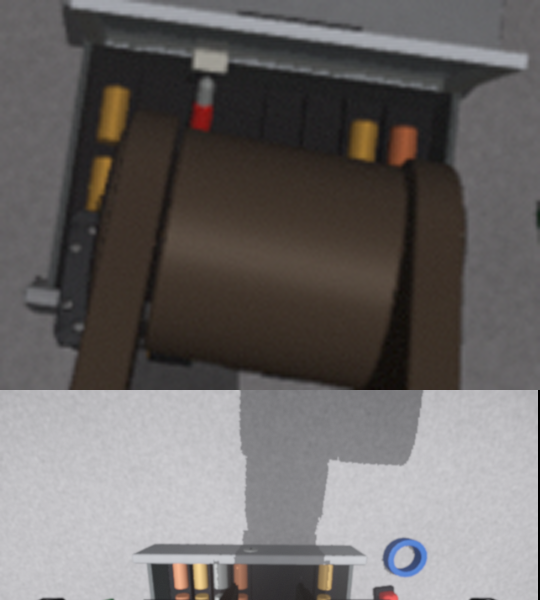

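The top crop shows the lid rim upright against its stop and the stay still up at (205,82). The wrist view shows the front panel at rows 546–560. I'll check whether the drawer moved with an edge profile.

```bash
cat > chk.py <<'E'
from h import *
W=read_camera("wrist"); p=np.load("fit.npy")
g=cv2.cvtColor(W["img"],6).astype(float)
for Y in (60,-100):
    for n,X,Z in (("bot",-214,6),("top",-214,84)):
        print(Y,n,np.round(proj(W,loc(X,Y,Z)),1), "d+10mm in:",np.round(proj(W,loc(X+10,Y,Z)),1))
    u=int(proj(W,loc(-214,Y,84))[0,0]); col=g[:,u-4:u+5].mean(1); 
    print(u,[(i,int(col[i])) for i in range(175,212)])
T=read_camera("top")
for a in (1.3,1.34,1.38):
  for Y in (143,-143): print(a,Y,np.round(proj(T,loc(-196*np.cos(a)-4*np.sin(a),Y,79+196*np.sin(a)-4*np.cos(a))),1))
E
python3 chk.py
```

```text
60 bot [[342.4 174.4]] d+10mm in: [[342.3 181.5]]
60 top [[347.5 186. ]] d+10mm in: [[347.3 194.4]]
347 [(175, 137), (176, 137), (177, 136), (178, 133), (179, 121), (180, 105), (181, 98), (182, 97), (183, 97), (184, 97), (185, 97), (186, 97), (187, 97), (188, 97), (189, 97), (190, 102), (191, 113), (192, 126), (193, 133), (194, 136), (195, 137), (196, 137), (197, 137), (198, 137), (199, 136), (200, 133), (201, 120), (202, 93), (203, 68), (204, 59), (205, 59), (206, 59), (207, 58), (208, 59), (209, 57), (210, 58), (211, 58)]
-100 bot [[227.7 174. ]] d+10mm in: [[228.2 181.1]]
-100 top [[209.3 185.5]] d+10mm in: [[210.  193.9]]
209 [(175, 203), (176, 202), (177, 195), (178, 174), (179, 135), (180, 110), (181, 107), (182, 108), (183, 108), (184, 108), (185, 108), (186, 108), (187, 109), (188, 112), (189, 128), (190, 160), (191, 187), (192, 200), (193, 205), (194, 206), (195, 205), (196, 205), (197, 204), (198, 203), (199, 199), (200, 188), (201, 177), (202, 177), (203, 180), (204, 178), (205, 176), (206, 175), (207, 174), (208, 173), (209, 171), (210, 170), (211, 169)]
1.3 143 [[297.8 148. ]]
1.3 -143 [[448.4 167.9]]
1.34 143 [[298.3 143.9]]
1.34 -143 [[449.  163.8]]
1.38 143 [[298.9 139.8]]
1.38 -143 [[449.6 159.6]]
```

```bash
python3 - <<'E'
from h import *
T=read_camera("top"); I=cv2.imread("pics/top0.png").astype(int)
m=(I[...,2]>110)&(I[...,1]<60)&(I[...,0]<60); m[:,:330]=0; m[:,350:]=0
v,u=np.nonzero(m); print("red",u.mean(),v.mean(),len(u),u.min(),u.max(),v.min(),v.max())
print("pred",proj(T,loc(-98+35.7,50,63+35.7)),"1mm Y->",proj(T,loc(-62.3,60,98.7)),"axis",proj(T,loc(-98,50,63)),proj(T,loc(-46,50,115)))
p=np.load("fit.npy"); p[3]-=5.5; np.save("fit.npy",p)
go(loc(-100,50,150),3.006)
E
```

```text
red 341.1636363636364 179.12727272727273 55 339 344 173 186
pred [[341.68303811 178.45737864]] 1mm Y-> [[337.34658622 177.87824517]] axis [[339.01276939 196.63565363]] [[342.95628171 169.78957221]]
shift [-121.1   24.6  150. ] turn 0.003
```

Request:
{"fn": "jog_arm", "kwargs": {
  "motion": [
    [[-30,8,20],0],
    [[-55,16,55],0],
    [[-75,25,90],0],
    [[-90,25,120],0],
    [[-95,25,150],0]
  ],
  "grip": 0.3
}}

```text
t: 6.8
eef_pos: [566.4, -8.8, 147.2]
tcp_rot: [3.141, 0.0, 3.009]
ft_force: [-0.1, -1.0, 0.5]
opening: 0.697
grip_force: 0.0
```

```bash
python3 - <<'E'
from h import *
s=state(); L=tolocal(s["eef_pos"]); print(s["t"],s["ft_force"],L,s["opening"])
S=read_camera("scene"); I=cv2.resize(S["img"][20:280,200:520],None,fx=2.5,fy=2.3*2.5/2.3,interpolation=2)
for h in range(0,300,50):
    for dx,col in ((0,(0,255,255)),(37.5,(0,255,0)),(53,(255,0,255))):
        q=(proj(S,s["eef_pos"]+[0,0,h]+(loc(dx,0,0)-loc(0,0,0)))[0]-[200,20])*2.5
        cv2.circle(I,tuple(int(x) for x in q),2,col,-1)
    print(h,q)
cv2.imwrite("pics/s4.png",I[:600])
E
```

```text
6.8 [-0.10858787 -1.02811603  0.46707621] [-125.35712636   50.62622791  147.23844835] 0.697424238336372
0 [216.1036976  398.11985781]
50 [212.228506   356.40750579]
100 [208.05647145 311.49995234]
150 [203.55212795 263.01544342]
200 [198.67412532 210.50888796]
250 [193.37395609 153.4581541 ]
```

View pics/s4.png

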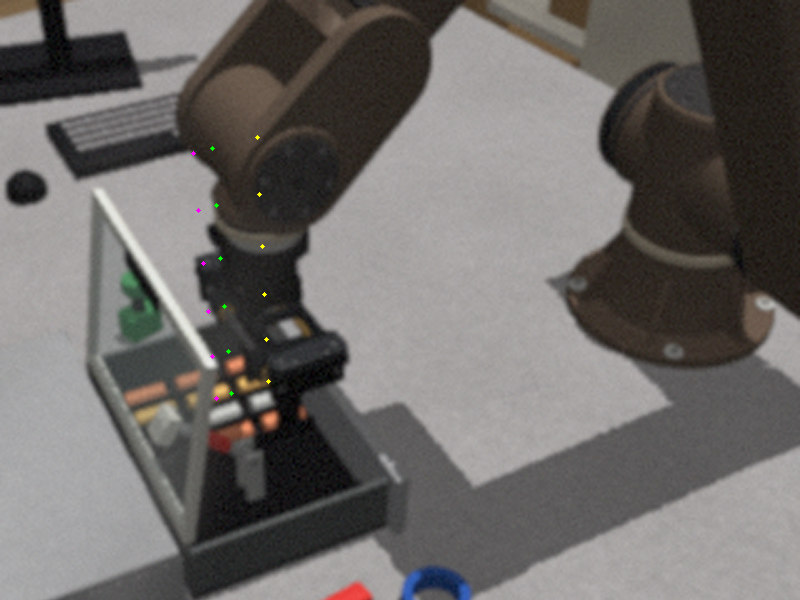

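The scene view shows the gripper upright between the front panel and the lid, with the wrist slim up to about TCP+230. So it can get past the lid's edge. Next I'll descend, then go in.

Request:
{"fn": "jog_arm", "kwargs": {
  "motion": [
    [[0,0,23],0],
    [[-10,0,45],0],
    [[-20,0,45],0],
    [[-32,0,45],0],
    [[-39,0,45],0]
  ]
}}

```text
t: 7.35
eef_pos: [604.6, -14.1, 105.7]
tcp_rot: [3.142, 0.002, 3.009]
ft_force: [0.6, 1.4, 0.3]
opening: 0.699
grip_force: 0.0
```

Request:
{"fn": "jog_arm", "kwargs": {
  "motion": [
    [[0,0,0],0],
    [[0,0,0],0],
    [[0,0,0],0],
    [[0,0,0],0],
    [[0,0,0],0]
  ],
  "grip": 1
}}

```text
t: 7.85
eef_pos: [602.7, -13.8, 104.8]
tcp_rot: [3.142, 0.0, 3.009]
ft_force: [-0.5, 0.0, -0.3]
opening: 0.336
grip_force: 0.0
```

Request:
{"fn": "jog_arm", "kwargs": {
  "motion": [
    [[0,0,0],0],
    [[0,0,0],0],
    [[0,0,0],0]
  ]
}}

```text
t: 8.15
eef_pos: [602.8, -13.8, 104.7]
tcp_rot: [3.141, -0.0, 3.009]
ft_force: [-0.4, 0.2, 2.1]
opening: 0.103
grip_force: 30.3
```

```bash
python3 - <<'E'
from h import *
s=state(); print(s["t"],s["ft_force"],s["tcp_rot"],tolocal(s["eef_pos"]),s["opening"],s["opening"]*95)
E
```

```text
8.15 [-0.40031424  0.22158479  2.13718786] [ 3.14143264e+00 -9.16060219e-05  3.00875570e+00] [-88.59872887  50.54976843 104.65938425] 0.10348617626040556 9.831186744738527
```

The rod is gripped. I'll swing it on a small arc about its pivot.

Request:
{"fn": "jog_arm", "kwargs": {
  "motion": [
    [[1.5,0,-1.5],0],
    [[3,0,-2.7],0],
    [[5,0,-4],0],
    [[8,0,-5.5],0],
    [[11,0,-6.5],0]
  ]
}}

```text
t: 8.65
eef_pos: [592.0, -12.4, 111.6]
tcp_rot: [-3.142, 0.001, 3.009]
ft_force: [-0.2, -0.2, -0.4]
opening: 0.007
grip_force: 0.0
```

Request:
{"fn": "jog_arm", "kwargs": {
  "motion": [
    [[3,0,-0.5],0],
    [[6,0,-1],0],
    [[9,0,-1],0],
    [[12,0,-0.5],0],
    [[14,0,0],0]
  ]
}}

```text
t: 9.15
eef_pos: [577.7, -10.5, 111.1]
tcp_rot: [3.141, -0.0, 3.009]
ft_force: [0.4, -0.8, -0.3]
opening: 0.002
grip_force: 0.0
```

```bash
python3 - <<'E'
from h import *
s=state(); print(s["t"],s["ft_force"],s["moment"],tolocal(s["eef_pos"]),s["opening"]*95,s["grip_force"])
T=read_camera("top");S=read_camera("scene")
cv2.imwrite("pics/s5.png",cv2.resize(S["img"][90:270,230:375],None,fx=3.3,fy=3.3,interpolation=2))
E
```

```text
9.15 [ 0.44468652 -0.75540132 -0.29979657] [-0.00953544  0.02234072 -0.08437472] [-113.84519952   50.43348637  111.08974774] 0.22689344145038726 0.0
```

View pics/s5.png

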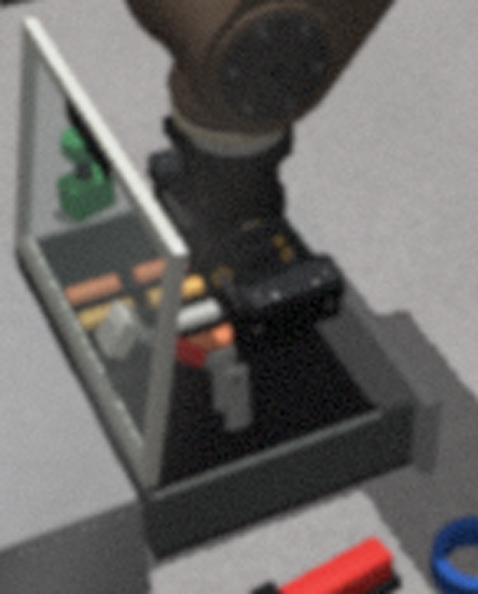

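The grip was only at the pad corner and slipped off; the stay is still leaning back with its red sleeve at about (190,350). I'll re-grip deeper and lower.

Request:
{"fn": "jog_arm", "kwargs": {
  "motion": [
    [[6,0,-5],0],
    [[12,0,-5],0],
    [[12,0,-5],0],
    [[12,0,-5],0],
    [[12,0,-5],0]
  ],
  "grip": 0.4
}}

```text
t: 9.75
eef_pos: [566.3, -9.0, 116.2]
tcp_rot: [3.142, 0.0, 3.009]
ft_force: [-0.5, 0.0, -0.5]
opening: 0.369
grip_force: 0.0
```

Request:
{"fn": "jog_arm", "kwargs": {
  "motion": [
    [[0,0,10],0],
    [[-10,0,20],0],
    [[-20,0,20],0],
    [[-32,0,20],0],
    [[-42,0,20],0]
  ]
}}

```text
t: 10.25
eef_pos: [609.1, -14.8, 95.7]
tcp_rot: [3.142, -0.0, 3.009]
ft_force: [0.4, -0.4, 1.0]
opening: 0.607
grip_force: 0.0
```

Request:
{"fn": "jog_arm", "kwargs": {
  "motion": [
    [[0,0,0],0],
    [[0,0,0],0]
  ]
}}

```text
t: 10.45
eef_pos: [607.7, -14.5, 95.8]
tcp_rot: [3.142, -0.001, 3.009]
ft_force: [0.9, 0.8, -0.3]
opening: 0.598
grip_force: 0.0
```

```bash
python3 - <<'E'
from h import *
s=state(); print(s["t"],s["ft_force"],s["moment"],tolocal(s["eef_pos"]),s["opening"]*95,s["grip_force"])
E
```

```text
10.45 [ 0.93528015  0.78591216 -0.2810671 ] [0.00934963 0.00182743 0.01581561] [-83.65332427  50.51426092  95.84462044] 56.809429692093566 0.0
```

Request:
{"fn": "jog_arm", "kwargs": {
  "motion": [
    [[0,0,0],0],
    [[0,0,0],0],
    [[0,0,0],0],
    [[0,0,0],0],
    [[0,0,0],0]
  ],
  "grip": 1
}}

```text
t: 10.95
eef_pos: [607.8, -14.4, 96.4]
tcp_rot: [3.141, 0.0, 3.009]
ft_force: [-3.3, 2.8, 9.9]
opening: 0.238
grip_force: 24.2
```

Request:
{"fn": "jog_arm", "kwargs": {
  "motion": [
    [[0,0,0],0],
    [[0,0,0],0],
    [[0,0,0],0]
  ]
}}

```text
t: 11.25
eef_pos: [608.2, -14.6, 97.2]
tcp_rot: [3.142, 0.002, 3.009]
ft_force: [-0.6, 0.5, 8.3]
opening: 0.132
grip_force: 30.6
```

Request:
{"fn": "jog_arm", "kwargs": {
  "motion": [
    [[1,0,-1],0],
    [[2.2,0,-2],0],
    [[3.5,0,-3],0],
    [[5.4,0,-4.1],0],
    [[5.4,0,-4.1],0]
  ]
}}

```text
t: 11.75
eef_pos: [602.2, -13.7, 100.2]
tcp_rot: [3.141, -0.0, 3.009]
ft_force: [4.3, 0.4, -0.8]
opening: 0.132
grip_force: 29.9
```

```bash
python3 - <<'E'
from h import *
s=state(); print(s["t"],s["ft_force"],s["moment"],tolocal(s["eef_pos"]),s["opening"]*95,s["grip_force"])
E
```

```text
11.75 [ 4.29899399  0.42320316 -0.78447935] [ 0.1180911  -0.77174661  0.01160391] [-89.17320505  50.56028122 100.21474603] 12.53565310275168 29.940258264541626
```

Request:
{"fn": "jog_arm", "kwargs": {
  "motion": [
    [[2.5,0,-1.5],0],
    [[5,0,-2.5],0],
    [[7.5,0,-3.2],0],
    [[10,0,-3.5],0],
    [[13,0,-3.7],0]
  ]
}}

```text
t: 12.25
eef_pos: [589.2, -11.9, 103.7]
tcp_rot: [3.141, -0.0, 3.009]
ft_force: [5.1, 2.5, -9.2]
opening: 0.116
grip_force: 31.1
```

```bash
python3 - <<'E'
from h import *
s=state(); print(s["t"],s["ft_force"],s["moment"],tolocal(s["eef_pos"]),s["opening"]*95,s["grip_force"])
S=read_camera("scene"); I=S["img"]; cv2.imwrite("pics/s6.png",I)
p=[proj(S,loc(-98+50*np.cos(t),50,63+50*np.sin(t)))[0].round(1).tolist() for t in np.radians([45,70,90,110,135])]; print(p)
J=I.astype(int); m=(J[...,2]>90)&(J[...,1]<55)&(J[...,0]<55); m[:170]=0;m[235:]=0;m[:,:270]=0;m[:,330:]=0
v,u=np.nonzero(m); print(len(u),u.mean(),v.mean(),u.min(),u.max(),v.min(),v.max()) if len(u) else print("no red")
E
```

```text
12.25 [ 5.12306055  2.54213953 -9.23147645] [ 0.36159838 -1.00947495  0.00397383] [-102.31622728   50.58505899  103.68602785] 10.976402876195982 31.102549410425127
[[284.0, 195.6], [290.8, 189.6], [297.3, 186.5], [303.9, 185.2], [311.0, 186.4]]
43 291.83720930232556 191.11627906976744 288 295 187 195
```

Request:
{"fn": "jog_arm", "kwargs": {
  "motion": [
    [[0,0,1.5],0],
    [[0,0,3],0],
    [[2,0,4],0],
    [[4,0,4],0],
    [[6,0,4],0]
  ]
}}

```text
t: 12.8
eef_pos: [585.3, -11.4, 102.0]
tcp_rot: [3.141, 0.005, 3.009]
ft_force: [4.3, 3.2, 11.6]
opening: 0.111
grip_force: 30.2
```

```bash
cat > r.py <<'E'
from h import *
s=state(); print(s["t"],s["ft_force"],s["moment"],tolocal(s["eef_pos"]),s["opening"]*95,s["grip_force"])
S=read_camera("scene"); I=S["img"]
J=I.astype(int); m=(J[...,2]>90)&(J[...,1]<55)&(J[...,0]<55); m[:160]=0;m[235:]=0;m[:,:270]=0;m[:,330:]=0
v,u=np.nonzero(m); print(len(u),u.mean(),v.mean(),u.min(),u.max(),v.min(),v.max()) if len(u) else print("no red")
W=read_camera("wrist"); g=cv2.cvtColor(W["img"],6).astype(float)
for Y in (60,-100):
    q=proj(W,loc(-214,Y,84))[0]; q2=proj(W,loc(-204,Y,84))[0]; print("front pred",q,q2)
    c=g[:,int(q[0])-4:int(q[0])+5].mean(1); d=np.abs(np.diff(c)); k=np.argsort(-d)[:10]; print(sorted((int(i),int(d[i])) for i in k if i<300))
E
python3 r.py
```

```text
12.8 [ 4.2628184   3.22849869 11.57931198] [ 0.58364588 -0.87467316 -0.00233562] [-106.23908493   50.5997199   101.96143551] 10.53085471290287 30.221251342445612
43 293.30232558139534 191.93023255813952 290 297 188 195
front pred [338.66134232  39.36027201] [338.21462043  62.67281646]
[(65, 17), (221, 19), (222, 19), (235, 20), (236, 26), (237, 17)]
front pred [-7.03734206 37.85714674] [-1.45130175 61.23878005]
[(43, 22), (44, 46), (45, 39), (138, 16), (139, 17), (268, 23), (269, 38), (270, 43), (271, 33), (272, 21)]
```

The rod is again caught only by its front edge, so the true pivot must sit a little further back. I'll release and re-grip about 6 mm deeper, on the sleeve.

Request:
{"fn": "jog_arm", "kwargs": {
  "motion": [
    [[0,0,0],0],
    [[0,0,0],0],
    [[0,0,0],0],
    [[0,0,0],0],
    [[0,0,0],0]
  ],
  "grip": 0.5
}}

```text
t: 13.4
eef_pos: [583.5, -11.3, 99.8]
tcp_rot: [3.142, -0.0, 3.009]
ft_force: [0.2, 0.3, -0.2]
opening: 0.469
grip_force: 0.0
```

Request:
{"fn": "jog_arm", "kwargs": {
  "motion": [
    [[-10,0,3],0],
    [[-18,0,5],0],
    [[-24,0,5],0],
    [[-28,0,5],0],
    [[-28,0,5],0]
  ]
}}

```text
t: 13.9
eef_pos: [611.9, -15.1, 94.7]
tcp_rot: [3.142, 0.0, 3.009]
ft_force: [-0.5, -0.3, 0.1]
opening: 0.498
grip_force: 0.0
```

```bash
python3 r.py
```

```text
13.9 [-0.52013768 -0.27991956  0.06151046] [ 0.06332439 -0.00395555  0.02276148] [-79.37747392  50.50408849  94.6925878 ] 47.347912325893496 0.0
8 286.125 196.0 285 287 195 197
front pred [341.16744886 -34.81155827] [340.63630266  -7.84776398]
[(36, 18), (196, 17), (197, 13), (228, 29), (229, 27)]
front pred [-38.84870479 -36.58202133] [-32.21410331  -9.53621383]
[(103, 26), (104, 30), (105, 17), (143, 19), (144, 41), (145, 36), (254, 21), (255, 25), (256, 24), (257, 18)]
```

Request:
{"fn": "jog_arm", "kwargs": {
  "motion": [
    [[-3,0,-1],0],
    [[-3,0,-1],0],
    [[-3,0,-1],0],
    [[-3,0,-1],0],
    [[-3,0,-1],0]
  ],
  "grip": 1
}}

```text
t: 14.5
eef_pos: [614.4, -15.4, 96.0]
tcp_rot: [3.142, 0.0, 3.009]
ft_force: [-1.5, 0.5, 0.5]
opening: 0.143
grip_force: 30.0
```

Request:
{"fn": "jog_arm", "kwargs": {
  "motion": [
    [[0,0,0],0],
    [[0,0,0],0]
  ]
}}

```text
t: 14.7
eef_pos: [614.4, -15.4, 96.0]
tcp_rot: [3.141, 0.0, 3.009]
ft_force: [-0.9, 1.8, 0.1]
opening: 0.148
grip_force: 30.0
```

Request:
{"fn": "jog_arm", "kwargs": {
  "motion": [
    [[1,0,-1],0],
    [[2,0,-2],0],
    [[3.5,0,-3.2],0],
    [[5,0,-4.3],0],
    [[6.8,0,-5.3],0]
  ]
}}

```text
t: 15.2
eef_pos: [607.6, -14.5, 101.3]
tcp_rot: [3.142, 0.0, 3.009]
ft_force: [2.9, 0.8, -6.1]
opening: 0.147
grip_force: 30.0
```

```bash
python3 r.py
```

```text
15.2 [ 2.87067196  0.77449639 -6.05122764] [ 0.02547007 -0.51051133 -0.05202037] [-83.77476954  50.5511795  101.29216144] 13.933986877182642 30.001609325408936
23 286.69565217391306 192.82608695652175 285 288 189 196
front pred [339.8247297  -16.15347524] [339.3446716    9.06086715]
[(50, 16), (205, 18), (206, 18), (229, 18), (235, 15)]
front pred [-19.88338238 -17.82230526] [-13.94698518   7.46539014]
[(9, 26), (10, 34), (11, 27), (109, 22), (110, 43), (111, 31), (263, 32), (264, 39), (265, 37), (266, 27)]
```

Request:
{"fn": "jog_arm", "kwargs": {
  "motion": [
    [[2,0,-0.5],0],
    [[4,0,-1],0],
    [[6,0,-2],0],
    [[8,0,-2.8],0],
    [[8,0,-2.8],0]
  ]
}}

```text
t: 15.8
eef_pos: [599.5, -13.3, 104.3]
tcp_rot: [3.141, 0.0, 3.009]
ft_force: [3.7, 1.7, -1.1]
opening: 0.139
grip_force: 30.0
```

```bash
python3 r.py
```

```text
15.8 [ 3.72108256  1.72793994 -1.12510439] [ 0.19973757 -0.62117467 -0.12623697] [-91.9310968   50.5936729  104.29884391] 13.234647643467026 30.029295086860657
36 289.1388888888889 191.30555555555554 286 292 187 196
front pred [338.9469395    5.65060196] [338.50139623  29.69808788]
[(62, 17), (216, 20), (229, 18), (230, 15), (235, 18), (236, 17)]
front pred [-9.27574851  4.14057078] [-3.70278438 28.25572316]
[(20, 31), (21, 45), (22, 28), (118, 18), (119, 20), (267, 22), (268, 36), (269, 41), (270, 38), (271, 22)]
```

Request:
{"fn": "jog_arm", "kwargs": {
  "motion": [
    [[2,0,-0.8],0],
    [[4,0,-1.6],0],
    [[6,0,-2.2],0],
    [[8,0,-2.7],0],
    [[8,0,-2.7],0]
  ]
}}

```text
t: 16.4
eef_pos: [590.9, -12.2, 106.1]
tcp_rot: [3.141, -0.002, 3.009]
ft_force: [1.8, 2.3, -10.5]
opening: 0.112
grip_force: 32.1
```

```bash
python3 r.py
```

```text
16.4 [  1.75060312   2.30336304 -10.51624425] [ 0.47419295 -0.63955624 -0.01487283] [-100.61966846   50.58488233  106.05440226] 10.677869442580064 32.08765525370836
42 291.76190476190476 190.6904761904762 288 295 186 196
front pred [338.36824908  27.99815469] [337.94467305  50.99071155]
[(72, 13), (73, 14), (225, 18), (226, 16), (235, 20), (236, 24), (237, 14)]
front pred [ 0.03379429 26.51714981] [ 5.24748336 49.57312138]r.py:9: RuntimeWarning: Mean of empty slice.
  c=g[:,int(q[0])-4:int(q[0])+5].mean(1); d=np.abs(np.diff(c)); k=np.argsort(-d)[:10]; print(sorted((int(i),int(d[i])) for i in k if i<300))
  ret = um.true_divide(
Traceback (most recent call last):
  File "r.py", line 9, in <module>
    c=g[:,int(q[0])-4:int(q[0])+5].mean(1); d=np.abs(np.diff(c)); k=np.argsort(-d)[:10]; print(sorted((int(i),int(d[i])) for i in k if i<300))
                                                                                               ~~~~~~^^^^^^^^^^^^^^^^^^^^^^^^^^^^^^^^^^^^^^^^
  File "r.py", line 9, in <genexpr>
    c=g[:,int(q[0])-4:int(q[0])+5].mean(1); d=np.abs(np.diff(c)); k=np.argsort(-d)[:10]; print(sorted((int(i),int(d[i])) for i in k if i<300))
                                                                                                              ~~~^^^^^^
ValueError: cannot convert float NaN to integer
```

```bash
python3 - <<'E'
from h import *
S=read_camera("scene"); I=S["img"]; J=I.astype(int)
for t in (45,60,70,80,90,100):
    t0=t; t=np.radians(t); print(t0,[proj(S,loc(-96+s*np.cos(t),50,63+s*np.sin(t)))[0].round(1).tolist() for s in (0,28,73,85)])
hsv=cv2.cvtColor(I,cv2.COLOR_BGR2HSV)
for v in range(178,214): print(v,"".join("R" if (J[v,u,2]>1.7*J[v,u,1] and J[v,u,2]>60) else ("#" if J[v,u].mean()>110 else ("+" if J[v,u].mean()>70 else ".")) for u in range(270,320)))
E
```

```text
45 [[297.6, 201.6], [289.7, 198.4], [276.2, 193.0], [272.5, 191.5]]
60 [[297.6, 201.6], [291.8, 196.3], [281.9, 187.4], [279.1, 185.0]]
70 [[297.6, 201.6], [293.4, 195.2], [286.3, 184.2], [284.3, 181.2]]
80 [[297.6, 201.6], [295.2, 194.2], [291.1, 181.6], [289.9, 178.1]]
90 [[297.6, 201.6], [297.0, 193.4], [296.0, 179.6], [295.7, 175.8]]
100 [[297.6, 201.6], [298.9, 192.9], [301.0, 178.3], [301.6, 174.3]]
178 .....++#####++++++...+..........................++
179 ++...+#####++++++...+............................+
180 #++..++####+++++++................................
181 #++..+++##++++++++...+............................
182 ##++.++++++++++++++++#+........++.................
183 ##++++++++++++++++++###+........+...++............
184 ###++...+++++++++++++##+........+.................
185 ###++....++++++++++++++..........+................
186 ####++...+++++++++++RRRR..........................
187 ####++..++++++++++++RRRRR.........................
188 ####++..++++++++++RRRRRRR.........................
189 ##++++.++++++++++.RRRRRRRR........................
190 ###+++++++++++++..RRRRRRRR.
[... 588 characters left out ...]
++++.............+++++++++..............
202 .......+++++++.............+++++++++..............
203 .+....++++++++.............++++++.+...............
204 +.....++++++++.............+++++..................
205 .......+++++++.............+++++...+..............
206 ......++++++++.............+++++++++..............
207 +.....+++++++..............+++++++++..............
208 ..+..++++++++...............++++++++..............
209 ......+++++++..............+++++++++..............
210 .....++++++++...............++++++++..............
211 ++.+.++++++++..............+++++++++..............
212 +....++++++++...............++++++++..............
213 ++...++++++++..................+++++..............
```

The stay is now at about 80°, nearly upright. I'll continue forward.

Request:
{"fn": "jog_arm", "kwargs": {
  "motion": [
    [[1,0,0.5],0],
    [[2.5,0,1],0],
    [[4,0,1],0],
    [[6,0,1],0],
    [[8,0,1],0]
  ]
}}

```text
t: 17.05
eef_pos: [584.2, -11.3, 106.0]
tcp_rot: [3.141, 0.001, 3.009]
ft_force: [5.6, 3.6, -7.3]
opening: 0.118
grip_force: 32.1
```

```bash
cat > a.py <<'E'
from h import *
s=state(); print(s["t"],s["ft_force"].round(1),s["moment"].round(2),tolocal(s["eef_pos"]).round(1),s["opening"]*95,s["grip_force"])
S=read_camera("scene"); J=S["img"].astype(int)
m=((J[...,2]>1.7*J[...,1])&(J[...,2]>60)); m[:165]=0;m[200:]=0;m[:,:275]=0;m[:,:]&=True;m[:,325:]=0
n,l,st,ce=cv2.connectedComponentsWithStats(m.astype(np.uint8))
for k in range(1,n):
    if st[k,4]>8:
        v,u=np.nonzero(l==k); w,ev=np.linalg.eigh(np.cov(u,v)); print(st[k],ce[k].round(1),"dir u/v",(ev[0,1]/ev[1,1]).round(2))
E
python3 a.py
```

```text
17.05 [ 5.6  3.6 -7.3] [ 0.61 -0.92 -0.05] [-107.3   50.6  106. ] 11.181577853889914 32.08267226815224
[290 185   9  12  70] [294.7 190. ] dir u/v 0.44
```

Request:
{"fn": "jog_arm", "kwargs": {
  "motion": [
    [[2,0,0],0],
    [[4,0,0],0],
    [[6,0,0],0],
    [[8,0,0],0],
    [[10,0,0],0]
  ]
}}

```text
t: 17.6
eef_pos: [574.9, -10.0, 106.2]
tcp_rot: [3.141, 0.003, 3.009]
ft_force: [9.1, 4.1, -7.9]
opening: 0.115
grip_force: 33.0
```

```bash
cat >> a.py <<'E'
for v in range(176,210,1): print(v,"".join("R" if m[v,u] else ("#" if J[v,u].mean()>110 else ("+" if J[v,u].mean()>70 else ".")) for u in range(275,325)))
E
python3 a.py
```

```text
17.6 [ 9.1  4.1 -7.9] [ 0.61 -1.99 -0.01] [-116.7   50.6  106.2] 10.940342045902195 32.98187926411629
[294 183   9  12  72] [298.5 188.7] dir u/v 0.4
176 .+...++#######+++++....+..........................
177 ++...++######++++++...............................
178 #++..++######+++++++..............................
179 ##++.+++###+++++++++..............................
180 ###++.++++++++++++++.+++..........+....++.........
181 ###+++++++++++++++++++#++.........+...............
182 ####++.+...+++++++++++++...........+..............
183 ####++....++++++++++++RRR.........................
184 #####++...++++++++++++RRR.........................
185 #####+++..++++++++++.RRRRR........................
186 #####+++..+++++++++RRRRRRRR.......................
187 #+##++++..++++++++.RRRRRRRR.......................
188 ####+++.++++++++++..RRRRRRRR......................
189 ##++++++..+++++++...RRRRRRRR......................
190 ##++++....++++++++.+RRRRRRRR......................
191 #+++++....++++++++++++RRRRRR......................
192 #++++.....++++++++++++RRRRRR......................
193 #++.......+
[... 219 characters left out ...]
++++++..................................
198 .........+++++++..............+++++++.............
199 .........+++++++............+++++++++.............
200 ........++++++++...........++++++++++.............
201 ........++++++++............++++++++..............
202 ........+++++++.............+++++..+..............
203 ........+++++++.............++++..+...............
204 ........+++++++.............+++++++...............
205 ........+++++++.............+++++++++.............
206 ........+++++++.............++++++++..............
207 .......++++++++.............+++++++++.............
208 +.......++++++..............++++++++..............
209 +......+++++++..............+++++++++.............
```

The drawer has slid out about 12 mm to its stop (harmless). More forward motion will now turn the rod.

Request:
{"fn": "jog_arm", "kwargs": {
  "motion": [
    [[2,0,0],0],
    [[4,0,0],0],
    [[6,0,0],0],
    [[8,0,0],0],
    [[10,0,0],0]
  ]
}}

```text
t: 18.15
eef_pos: [563.7, -8.9, 106.1]
tcp_rot: [-3.141, -0.0, 3.009]
ft_force: [-1.0, -0.3, 0.2]
opening: 0.004
grip_force: 0.0
```

```bash
python3 a.py
```

```text
18.15 [-1.  -0.3  0.2] [ 0.01  0.04 -0.02] [-128.    50.2  106.1] 0.3496166935072509 0.0
[293 188   8  10  62] [296.2 192.4] dir u/v 0.61
176 .....++#######++++++#++...........................
177 ++...++#######+++++++.............................
178 #++..++######++++++....++++...........++..........
179 ##++.+++###+++++++++++#####+...........+..........
180 ###++++++++++++++++#########......................
181 ###+++.+++++++++++##########+.....................
182 ####++.+.++++++++###########+.....................
183 ####++..+++++++++###########+.....................
184 #####++++++++++++########+++......................
185 #####++++++++++++######++.........................
186 ####++++++++++++++#+++......+.....................
187 ####++++++++++++++++......+##+....................
188 ####++++++++++++++RRRR...+####R...................
189 #+++++++++++++++++RRRRR++#####+...................
190 ###++++...++++++++RRRRRRR#####+...................
191 +++++.....+++++++.RRRRRRR+###++...................
192 #+++......++++++++RRRRRRRR++++....................
193 #+++......++++++++RRRRR
[... 207 characters left out ...]
++++++.......R...++++++.................
198 .........+++++++............+++++++++.............
199 .+.......+++++++............+++++++++.............
200 .........+++++++............+++++++++.............
201 ........++++++++............++++++++..............
202 ........+++++++............++++++..+..............
203 +.......+++++++.............+++++..+..............
204 ........+++++++............++++++.++..............
205 ........+++++++............++++++++++.............
206 ........+++++++.............+++++++++.............
207 .......++++++++............++++++++++.............
208 +......++++++++.............+++++++++.............
209 ++.....+++++++..............+++++++++.............
```

The rod slipped back, but the drawer is now firmly at its outer stop, so the next try has a fixed pivot. I'll update the geometry and re-grip.

```bash
python3 - <<'E'
from h import *
p=np.load("fit.npy"); p[3]=236; np.save("fit.npy",p)
print(tolocal(state()["eef_pos"])); go(loc(-79,50.6,96))
E
```

```text
[-120.48858325   50.20637621  105.94205639]
shift [-41.5   0.3   9.9] turn 0
```

Request:
{"fn": "jog_arm", "kwargs": {
  "motion": [
    [[6,0,0],0],
    [[6,0,0],0],
    [[6,0,0],0],
    [[6,0,0],0],
    [[6,0,0],0]
  ],
  "grip": 0.5
}}

```text
t: 18.7
eef_pos: [558.1, -7.9, 105.7]
tcp_rot: [3.142, 0.0, 3.009]
ft_force: [-0.6, 0.4, -1.2]
opening: 0.372
grip_force: 0.0
```

Request:
{"fn": "jog_arm", "kwargs": {
  "motion": [
    [[-14,0,5],0],
    [[-28,0,10],0],
    [[-40,0,10],0],
    [[-47,0,10],0],
    [[-47,0,10],0]
  ]
}}

```text
t: 19.2
eef_pos: [605.1, -14.2, 95.6]
tcp_rot: [3.142, 0.0, 3.009]
ft_force: [0.2, -1.0, -0.2]
opening: 0.502
grip_force: 0.0
```

Request:
{"fn": "jog_arm", "kwargs": {
  "motion": [
    [[0,0,0],0],
    [[0,0,0],0],
    [[0,0,0],0],
    [[0,0,0],0],
    [[0,0,0],0]
  ],
  "grip": 1
}}

```text
t: 19.7
eef_pos: [604.5, -14.0, 95.8]
tcp_rot: [3.141, 0.0, 3.009]
ft_force: [-1.0, 0.4, 1.0]
opening: 0.146
grip_force: 30.0
```

Request:
{"fn": "jog_arm", "kwargs": {
  "motion": [
    [[0,0,0],0]
  ]
}}

```text
t: 19.8
eef_pos: [604.5, -14.0, 95.8]
tcp_rot: [3.141, 0.0, 3.009]
ft_force: [-0.2, 0.7, 1.7]
opening: 0.15
grip_force: 30.0
```

```bash
python3 a.py | head -3
```

```text
19.8 [-0.2  0.7  1.7] [ 0.12  0.1  -0.08] [-79.   50.6  95.8] 14.234077767841244 30.000754594802856
[288 191   4   8  27] [289.4 194.9] dir u/v 0.02
176 ...++++++++++++........................++++#++....
```

Request:
{"fn": "jog_arm", "kwargs": {
  "motion": [
    [[1.5,0,-1.5],0],
    [[3,0,-2.8],0],
    [[5,0,-4.3],0],
    [[7,0,-5.5],0],
    [[9,0,-6.5],0]
  ]
}}

```text
t: 20.35
eef_pos: [595.5, -12.8, 102.3]
tcp_rot: [3.141, -0.0, 3.009]
ft_force: [2.8, 0.8, -4.6]
opening: 0.14
grip_force: 30.0
```

Request:
{"fn": "jog_arm", "kwargs": {
  "motion": [
    [[2,0,-0.8],0],
    [[4,0,-1.6],0],
    [[6,0,-2.2],0],
    [[8,0,-2.7],0],
    [[9,0,-2.9],0]
  ]
}}

```text
t: 20.85
eef_pos: [586.9, -11.6, 105.3]
tcp_rot: [3.141, 0.001, 3.009]
ft_force: [5.1, 2.6, -5.8]
opening: 0.122
grip_force: 30.4
```

```bash
python3 a.py
```

```text
20.85 [ 5.1  2.6 -5.8] [ 0.58 -1.03  0.01] [-96.8  50.6 105.3] 11.571342106678122 30.357412174344063
[289 186   9  11  64] [293.8 190.5] dir u/v 0.54
176 ..+++####++++++.....+.............................
177 ..++#####++++++....++.........................++..
178 ..++#####++++++...............................++..
179 ..++#####++++++...............................++..
180 ..+++###+++++++...................................
181 +.+++++++++++++..++.........+.....................
182 +++++++++++++++++##+.......+++...+................
183 ++.+.++++++++++++###.......+++...+................
184 +++...+++++++++++##+.........+....................
185 #++...+++++++++.+++...............................
186 #++...+++++++++++RRRR.............................
187 #+++..++++++++++RRRRR.............................
188 #++..+++++++++.RRRRRRR............................
189 +++++++++++++.RRRRRRRRR...........................
190 +++++++++++++..RRRRRRRR...........................
191 +++++++++++++..RRRRRRRR...........................
192 +++..+++++++++++RRRRRRR...........................
193 ++...++++++
[... 219 characters left out ...]
++......................................
198 .+...+++++++......................................
199 ....++++++++................++++..................
200 ....++++++++..............+++++++.................
201 ....+++++++.............+++++++++.................
202 ....+++++++.............+++++++++.................
203 ....+++++++.............++++++....................
204 +...+++++++.............++++++....................
205 ....+++++++.............++++++.++.................
206 ....+++++++.............+++++++++.................
207 ...++++++++..............++++++++.................
208 ...++++++++.............+++++++++.................
209 ...+++++++..............+++++++++.................
```

The cheeks show the drawer was pushed in about 8 mm by the lid's edge, so the grip can't go any deeper at 45°. The rod is now at about 70°, so I'll slide the grip up along it to get a longer lever.

Request:
{"fn": "jog_arm", "kwargs": {
  "motion": [
    [[-1.2,0,-3.5],0],
    [[-2.5,0,-7],0],
    [[-3.7,0,-10.5],0],
    [[-5,0,-14],0],
    [[-6.2,0,-17.5],0]
  ]
}}

```text
t: 21.4
eef_pos: [593.7, -12.9, 123.9]
tcp_rot: [-3.141, 0.002, 3.009]
ft_force: [-1.2, -0.4, 0.7]
opening: 0.003
grip_force: 0.0
```

```bash
python3 a.py
```

```text
21.4 [-1.2 -0.4  0.7] [0.04 0.03 0.  ] [-89.9  50.2 123.9] 0.31001403872494604 0.0
[285 191   9   9  57] [288.7 195.7] dir u/v 1.53
176 .++++++++++#####++......+++....+..................
177 ++####+++++#####+.......+++...+++.................
178 +#####++++++###++.................................
179 +#####+++++++++...................................
180 ++####++++++......................................
181 +++##+++++++..++++................................
182 +++++++++++++####+................................
183 +++++++++++#######................................
184 .+.+++++++########+...............................
185 ...+++++++########..........................R.....
186 ...+++++++#######+.......................R..+.....
187 ++.+++++++######++....................R.+++.......
188 ++++++++++####++....................R+++++........
189 +++++++++++++.....................++++++..........
190 +++++++++++.....++...............++++.............
191 ++++++++++.R..++###+......R.......................
192 +++++++++++RRRR####+.....++.......................
193 +++++++++++RRRR#####+++++++..
[... 201 characters left out ...]
RRRRRRRRR++++++++.......................
198 ..+++++++..RRRRRRR.++++++++.......................
199 .++++++++...RRRRRR.++++++++.......................
200 +++++++++............+++++++++....................
201 .++++++++............++++++++++...................
202 .+++++++..............+++++++++...................
203 .+++++++..............++++++++....................
204 .+++++++..............+++++.......................
205 .+++++++..............+++++..+....................
206 .+++++++..............++++++.+....................
207 ++++++++..............+++++++++...................
208 .+++++++..............+++++++++...................
209 ++++++++..............+++++++++...................
```

The rod fell back again. The slow drag makes it bind and pull the drawer, so next I'll grip as before and draw it forward briskly, letting its momentum carry it past upright.

```bash
python3 - <<'E'
from h import *
p=np.load("fit.npy"); p[3]=224.5; np.save("fit.npy",p)
print(tolocal(state()["eef_pos"])); go(loc(-120,50.6,115));go(loc(-86,50.6,95.5))
E
```

```text
[-101.04520024   50.27339724  124.41919448]
shift [19.   0.4  9.4] turn 0
shift [-15.    0.3  29. ] turn 0
```

Request:
{"fn": "jog_arm", "kwargs": {
  "motion": [
    [[10,0,0],0],
    [[18,0,8],0],
    [[18,0,8],0],
    [[18,0,8],0],
    [[18,0,8],0]
  ],
  "grip": 0.5
}}

```text
t: 21.95
eef_pos: [575.3, -10.2, 114.6]
tcp_rot: [3.142, 0.0, 3.009]
ft_force: [-0.6, 0.3, 1.1]
opening: 0.371
grip_force: 0.0
```

```bash
python3 - <<'E'
from h import *
print(tolocal(state()["eef_pos"]),state()["opening"]); go(loc(-86,50.6,95.5))
E
```

```text
[-120.03154925   50.42321891  114.63644803] 0.37149452114424425
shift [-34.    0.1  19.1] turn 0
```

Request:
{"fn": "jog_arm", "kwargs": {
  "motion": [
    [[-5,0,10],0],
    [[-15,0,19],0],
    [[-25,0,19],0],
    [[-34,0,19],0],
    [[-34,0,19],0]
  ]
}}

```text
t: 22.45
eef_pos: [610.2, -14.9, 95.5]
tcp_rot: [3.142, 0.001, 3.009]
ft_force: [0.3, -0.7, -0.7]
opening: 0.498
grip_force: 0.0
```

Request:
{"fn": "jog_arm", "kwargs": {
  "motion": [
    [[0,0,0],0],
    [[0,0,0],0],
    [[0,0,0],0],
    [[0,0,0],0],
    [[0,0,0],0]
  ],
  "grip": 1
}}

```text
t: 22.95
eef_pos: [609.2, -14.6, 96.5]
tcp_rot: [3.141, 0.002, 3.009]
ft_force: [-0.6, -1.9, 5.9]
opening: 0.146
grip_force: 38.2
```

Request:
{"fn": "jog_arm", "kwargs": {
  "motion": [
    [[0,0,0],0],
    [[0,0,0],0]
  ]
}}

```text
t: 23.15
eef_pos: [609.1, -14.7, 96.5]
tcp_rot: [3.141, 0.002, 3.009]
ft_force: [-0.4, -0.8, 6.6]
opening: 0.14
grip_force: 38.4
```

```bash
python3 a.py
```

```text
23.15 [-0.4 -0.8  6.6] [ 0.11  0.07 -0.01] [-85.9  50.6  96.5] 13.342398897719752 38.425724459812045
[285 192   5   8  34] [287.1 195.5] dir u/v 0.22
176 ++++++++++++.........................++###+.......
177 ++++++++++++.............................+........
178 ++++++++++++......................................
179 ++#+++++++++.....................................+
180 ++#+++++++++......................................
181 ++++++++++++.................................+++..
182 ++++++++++++.................................+#+..
183 +++++++++++++................................+#+..
184 +..++++++++++.................................++..
185 +...++++++++........................+++........+..
186 ...+++++++++..................................R...
187 ++.++++++++.......................................
188 +++++++++++.......++.....+........................
189 +++++++++++........++....+........................
190 ++++++++++........................................
191 ++++++++++........................................
192 +++++++++++RR.....................................
193 ++++++++++R
[... 219 characters left out ...]
RRRRR...................................
198 .++++++++..RRRR...................................
199 .++++++++...RRR...................................
200 .++++++++.........................................
201 .++++++++.................++++....................
202 .++++++++................+++++....................
203 .+++++++................+++++++...................
204 .+++++++..............+++++..+....................
205 .+++++++.............+++++...+....................
206 .+++++++..............+++++.++....................
207 ++++++++..............++++++++....................
208 ++++++++..............++++++++....................
209 ++++++++..............+++++++++...................
```

Request:
{"fn": "jog_arm", "kwargs": {
  "motion": [
    [[5,0,-5],0],
    [[48,0,-13],0],
    [[85,0,-22],0],
    [[95,0,-30],0],
    [[95,0,-30],0]
  ]
}}

```text
t: 23.7
eef_pos: [514.1, -1.9, 127.0]
tcp_rot: [3.142, 0.001, 3.009]
ft_force: [0.1, -0.6, 0.5]
opening: 0.004
grip_force: 0.0
```

```bash
python3 a.py
```

```text
23.7 [ 0.1 -0.6  0.5] [ 0.01  0.   -0.  ] [-181.7   50.3  127. ] 0.4165382434784723 0.0
[298 181   8  13  74] [301.2 187.2] dir u/v -0.02
176 .++++#####+++++#####+.+++++...++##############....
177 ..++######++++++##++...+++...+###############+....
178 ..++######+++++++++....+++..+###############+.....
179 +.+++#####++++++....+++++++.+############++.......
180 ++.++###+++++++..++####+++...+#######+++......+++.
181 #+++++++++++++++#######++.RR.+#####++......++#####
182 #+++++++++++++#########+RRRRR.++++.......++#######
183 ##++++.+++++++#########+RRRRR...........+#########
184 ##++...+++++++#########+RRRRRR.......++++#########
185 ###++.++++++++########++RRRRRR.....++++++#######++
186 ###+..++++++++######++.RRRRRRR....+R++++++###++++.
187 ###++..++++++++##+++...RRRRRRR.....+++++++++++....
188 #+++++++++++++++.......RRRRRRR.....++++...........
189 #+++++++++++++.........RRRRRRR....R.R.............
190 ++++++++++++++.....+++++RRRRRR....R...............
191 +++++++++++++++++++++++RRRRRRRR...................
192 +++++.+++++++#####+++++RRRRRRR....................
193 +++...+++++++#####+++++
[... 207 characters left out ...]
+++...........+++++.....................
198 +.+.+++++++++...........++++++....................
199 .+++++++++++............+++++++++.................
200 .+++.+++++++............++++++++++................
201 ++++++++++++.............+++++++++................
202 ++++.+++++++.............++++++++.................
203 +....+++++++.............+++++....................
204 ....++++++++............++++++..+.................
205 ....++++++++.............+++++++++................
206 ....+++++++..............++++++++.................
207 ....+++++++..............++++++++.................
208 ...++++++++..............+++++++++................
209 .+.++++++++..............++++++++.................
```

Request:
{"fn": "jog_arm", "kwargs": {
  "motion": [
    [[0,0,0],0],
    [[0,0,0],0]
  ]
}}

```text
t: 23.95
eef_pos: [515.4, -2.3, 125.2]
tcp_rot: [3.142, 0.0, 3.009]
ft_force: [0.5, 0.3, 0.6]
opening: 0.004
grip_force: 0.0
```

```bash
python3 a.py
```

```text
23.95 [0.5 0.3 0.6] [-0.    0.03  0.  ] [-180.4   50.2  125.2] 0.33256208614013655 0.0
[298 181   8  12  74] [301.2 187.3] dir u/v 0.02
176 ..++++####+++++#####+.+++++...+###############....
177 ...+######+++++###++...+++...+###############+....
178 ..++######++++++++......++..+###############++....
179 +..++#####++++++....+++++++.+############++.......
180 +++++####+++++++.++####+++..++########+++.....RR..
181 #++++++++++++++########+++RR.+#####++.....R+R###+R
182 #+++++++++++++#########+RRRRR.++++.......+#######+
183 ##+.+..+++++++#########+RRRRR...........+#########
184 ##++..++++++++#########+RRRRRR.......++++#########
185 ###+..++++++++########++RRRRR....R.R+R+++#######++
186 ###++..+++++++######++.RRRRRRR....RR++++++###++++.
187 ##++.+.+++++++###++....RRRRRRR.....+R+++++++++....
188 #+++..++++++++++.......RRRRRRR.....+++++....R.....
189 #+++++++++++++........+RRRRRRR....R.R.............
190 ++++++++++++++.....++++RRRRRRRR.....R.............
191 ++.++++++++++++++++++++RRRRRRRR...................
192 ++++.++++++++#####+++++RRRRRRR....................
193 +.....+++++++#####++++++.
[... 205 characters left out ...]
+++...........++++++....................
198 .+.++++++++++...........++++++....................
199 ++++++++++++............+++++++++.................
200 ++++++++++++.............+++++++++................
201 ++++++++++++............++++++++++................
202 +++..+++++++............++++++++++................
203 +....+++++++.............+++++....................
204 ....++++++++.............++++....+................
205 ....++++++++.............+++++++++................
206 ....+++++++.............++++++++++................
207 ....+++++++..............+++++++++................
208 ....+++++++..............+++++++++................
209 ....+++++++..............++++++++.................
```

Now the rod is standing nearly upright and still. I can grip the sleeve properly from the front.

Request:
{"fn": "jog_arm", "kwargs": {
  "motion": [
    [[0,0,0],0],
    [[0,0,0],0],
    [[0,0,0],0],
    [[0,0,0],0],
    [[0,0,4],0]
  ],
  "grip": 0.4
}}

```text
t: 24.5
eef_pos: [514.8, -2.1, 121.8]
tcp_rot: [3.141, 0.001, 3.009]
ft_force: [0.5, -0.1, -0.3]
opening: 0.366
grip_force: 0.0
```

Request:
{"fn": "jog_arm", "kwargs": {
  "motion": [
    [[-20,0,0],0],
    [[-40,0,0],0],
    [[-60,0,0],0],
    [[-72,0,0],0],
    [[-77,0,0],0]
  ]
}}

```text
t: 25.0
eef_pos: [591.7, -12.4, 121.2]
tcp_rot: [3.141, 0.0, 3.009]
ft_force: [-1.3, 0.3, -0.1]
opening: 0.604
grip_force: 0.0
```

Request:
{"fn": "jog_arm", "kwargs": {
  "motion": [
    [[0,0,0],0],
    [[0,0,0],0],
    [[0,0,0],0],
    [[0,0,0],0],
    [[0,0,0],0]
  ],
  "grip": 1
}}

```text
t: 25.5
eef_pos: [590.7, -12.2, 121.8]
tcp_rot: [3.142, 0.0, 3.009]
ft_force: [-0.6, -0.0, 0.4]
opening: 0.239
grip_force: 0.0
```

Request:
{"fn": "jog_arm", "kwargs": {
  "motion": [
    [[0,0,0],0]
  ]
}}

```text
t: 25.6
eef_pos: [590.9, -12.2, 121.7]
tcp_rot: [3.141, 0.0, 3.009]
ft_force: [1.3, 7.9, 1.4]
opening: 0.151
grip_force: 25.9
```

```bash
python3 a.py
```

```text
25.6 [1.3 7.9 1.4] [ 1.57 -0.19  0.03] [-104.3   50.6  121.7] 14.323522237658633 25.865744948387146
176 ...++#####++++++..................................
177 ...+######++++++..........++....+++...............
178 ..++######++++++..........++....++................
179 ..+++####+++++++............+.....................
180 ++.+++##++++++++..................................
181 ++.+++++++++++++++................................
182 ++++++++++++++####................................
183 +++.+..+++++++####+...............................
184 #+++...+++++++####+...............................
185 #+++...+++++++####+...............................
186 ##+++..+++++++####................................
187 ##++...++++++++#++........................R.......
188 #+++...+++++++++......................R..R........
189 #+++++++++++++.....R..............................
190 ++++++++++++++...+++++............................
191 ++++++++++++++++#####+............................
192 +++...+++++++++#######............................
193 +.....++++++++#######+............................
194 .+...+
[... 169 characters left out ...]
+++...........+++++.....................
198 .....++++++++...........++++++....................
199 +....+++++++.............++++++++.................
200 .....+++++++.............+++++++++................
201 .....+++++++............++++++++++................
202 .....+++++++.............+++++++..................
203 .....+++++++.............++++++.+.................
204 .....+++++++............++++++..+.................
205 ....+++++++..............++++++++.................
206 ....+++++++..............+++++++++................
207 ....+++++++..............+++++++++................
208 ....+++++++...............++++++++................
209 ....+++++++..............+++++++++................
```

The sleeve is gripped fully at s≈53. I'll fold it forward along the arc.

Request:
{"fn": "jog_arm", "kwargs": {
  "motion": [
    [[3,0,0],0],
    [[6,0,0.3],0],
    [[9,0,0.8],0],
    [[12,0,1.4],0],
    [[15,0,2.1],0]
  ]
}}

```text
t: 26.15
eef_pos: [578.6, -10.4, 121.4]
tcp_rot: [3.141, 0.008, 3.009]
ft_force: [7.9, 2.7, 14.6]
opening: 0.152
grip_force: 30.0
```

Request:
{"fn": "jog_arm", "kwargs": {
  "motion": [
    [[4.5,0,1.6],0],
    [[9,0,3.6],0],
    [[13.5,0,6.2],0],
    [[18,0,9.5],0],
    [[22,0,13],0]
  ]
}}

```text
t: 26.65
eef_pos: [556.4, -7.3, 109.7]
tcp_rot: [3.141, 0.008, 3.009]
ft_force: [-1.1, 3.7, 29.2]
opening: 0.15
grip_force: 30.0
```

Request:
{"fn": "jog_arm", "kwargs": {
  "motion": [
    [[3,0,3],0],
    [[5.5,0,6.5],0],
    [[7.5,0,10],0],
    [[9.5,0,14],0],
    [[11,0,18],0]
  ]
}}

```text
t: 27.15
eef_pos: [543.3, -5.5, 89.7]
tcp_rot: [3.141, 0.002, 3.009]
ft_force: [-3.5, 4.7, 11.9]
opening: 0.152
grip_force: 30.0
```

```bash
python3 a.py
```

```text
27.15 [-3.5  4.7 11.9] [ 0.66  0.22 -0.04] [-152.4   50.7   89.7] 14.437812466497858 30.00492811203003
[308 182   8  11  60] [311.8 186.8] dir u/v -0.18
176 +..+++####+++++#####+.........++..................
177 ..+++#####++++++##+++........+##+.................
178 ...++#####+++++++++..........####.................
179 +..++#####++++++....++#++....+###+................
180 ++.+++###+++++++.++######+...+###+................
181 #+++++++++++++++##########...++##+.............++.
182 ##+++++++++++++###########....++++...RR........++.
183 ##++..++++++++############..........RRRR..........
184 ###+...+++++++###########+.........RRRRRR.......+.
185 ###+...+++++++#########++........RRRRRRRR.........
186 ####+..+++++++######++............RRRRRRR.........
187 ###++..++++++++#+++..............RRRRRRRR.........
188 +#++...++++++++++........++++....RRRRRRRR.........
189 ++++++++++++++........++++++++...RRRRRRR..........
190 ++++++++++++++.....+++++++++++....+RRRRR..........
191 ++++++++++++++++++++++++++++++...+++RRRR..........
192 ++++..++++++++++++++++++++++++..+++++R............
193 ++....++
[... 222 characters left out ...]
++++...........++++++++.................
198 .+...++++++++...........++++++++++................
199 .++++++++++++............+++++++++................
200 +++++++++++++............+++++++++................
201 ++..+++++++++............+++++++++................
202 ++...+++++++.............++++++++.................
203 .....+++++++.............+++++....................
204 .....+++++++.............+++++....................
205 .....+++++++.............+++++++++................
206 ....++++++++.............+++++++++................
207 ....++++++++.............+++++++++................
208 ....++++++++..............++++++++................
209 +...+++++++..............+++++++++................
```

Request:
{"fn": "jog_arm", "kwargs": {
  "motion": [
    [[1,0,4],0],
    [[2,0,8],0],
    [[3,0,12],0],
    [[3.5,0,16],0],
    [[4,0,18],0]
  ]
}}

```text
t: 27.7
eef_pos: [538.6, -4.9, 70.7]
tcp_rot: [3.141, -0.001, 3.009]
ft_force: [-2.7, 5.9, 7.1]
opening: 0.148
grip_force: 30.0
```

Request:
{"fn": "jog_arm", "kwargs": {
  "motion": [
    [[0,0,0],0],
    [[0,0,0],0],
    [[0,0,0],0],
    [[0,0,-5],0],
    [[0,0,-20],0]
  ],
  "grip": 0.4
}}

```text
t: 28.2
eef_pos: [538.9, -5.4, 90.1]
tcp_rot: [3.142, -0.002, 3.009]
ft_force: [0.5, 0.3, 0.3]
opening: 0.513
grip_force: 0.0
```

```bash
python3 a.py; python3 - <<'E'
from h import *
S=read_camera("scene")
for t in (90,120,135,150,165,180):
    t0=t; t=np.radians(t); print(t0,[proj(S,loc(-98-6+s*np.cos(t),50,63+s*np.sin(t)))[0].round(1).tolist() for s in (0,28,73,85)])
E
```

```text
28.2 [0.5 0.3 0.3] [ 0.05  0.01 -0.01] [-156.8   50.2   90.1] 48.730421990368264 0.0
[312 192   9   8  52] [315.8 195.2] dir u/v -1.23
176 .++++++++++#######+...........++##+...............
177 ++####+++++######+........++#######...............
178 ++#####+++++###+++........+########+..............
179 ++####++++++++++..........#########...............
180 ++####+++++++....++#++....+########...............
181 +++##+++++++..++######+...+#######+...............
182 +++++++++++++##########....+####++................
183 +++++++++++############+....+++...................
184 +.++++++++#############+..........................
185 .+.+++++++############+...........+...............
186 +..+++++++##########++.........R+++...............
187 +..+++++++#######++.............+++...............
188 +.+++++++++###++.................+R...R.+.........
189 +.++++++++++++........++++.......++...............
190 +++++++++++........++++++++.......R...............
191 +++++++++++.....+++++++++++.......................
192 +++++++++++.+++++++++++++++.............RRRRR.....
193 ++++++++++++++++++++++++++
[... 617 characters left out ...]
............
205 .+++++++..............+++++...+...................
206 .+++++++..............++++++.++...................
207 .+++++++..............+++++++++...................
208 ++++++++..............+++++++++...................
209 ++++++++..............+++++++++...................
90 [[299.2, 201.0], [298.6, 192.9], [297.7, 179.0], [297.4, 175.2]]
120 [[299.2, 201.0], [304.0, 192.2], [312.0, 177.5], [314.1, 173.4]]
135 [[299.2, 201.0], [306.2, 192.7], [317.8, 179.2], [320.9, 175.5]]
150 [[299.2, 201.0], [308.0, 193.9], [322.2, 182.3], [326.0, 179.2]]
165 [[299.2, 201.0], [309.1, 195.5], [324.9, 186.6], [329.1, 184.3]]
180 [[299.2, 201.0], [309.5, 197.5], [325.8, 191.8], [330.1, 190.3]]
```

The stay now looks nearly flat. I'll raise clear, move over behind the lid, and check the stay on the way.

Request:
{"fn": "jog_arm", "kwargs": {
  "motion": [
    [[0,0,-40],0],
    [[0,0,-85],0],
    [[0,-20,-130],0],
    [[0,-40,-175],0],
    [[0,-50,-220],0]
  ],
  "grip": 1
}}

```text
t: 28.8
eef_pos: [532.2, -56.0, 312.2]
tcp_rot: [-3.141, 0.0, 3.008]
ft_force: [0.8, 0.1, 0.5]
opening: 0.236
grip_force: 0.0
```

Request:
{"fn": "jog_arm", "kwargs": {
  "motion": [
    [[0,0,-15],0],
    [[-30,0,-15],0],
    [[-70,0,-15],0],
    [[-110,0,-15],0],
    [[-150,0,-15],0]
  ]
}}

```text
t: 29.3
eef_pos: [682.8, -75.1, 325.2]
tcp_rot: [3.142, 0.0, 3.009]
ft_force: [0.1, -0.1, 0.9]
opening: 0.003
grip_force: 0.0
```

```bash
python3 - <<'E'
from h import *
p=np.load("fit.npy"); p[3]=225; np.save("fit.npy",p)
s=state(); print(s["t"],tolocal(s["eef_pos"]),s["tcp_rot"],s["joints"])
S=read_camera("scene"); T=read_camera("top")
a=cv2.resize(S["img"][90:250,220:380],None,fx=3.7,fy=3.7,interpolation=2)
cv2.imwrite("pics/s10.png",a)
for t in (150,165,180):
    t=np.radians(t); print([proj(S,loc(-98+s_*np.cos(t),50,63+s_*np.sin(t)))[0].round(1).tolist() for s_ in (0,28,73,85)])
E
```

```text
29.3 [ -4.20130631   0.68339705 325.21865781] [3.14154694e+00 6.12633829e-05 3.00864789e+00] [-2.05605750e-01  5.21959647e-01  1.27273452e+00  5.13208618e-05
  1.34684071e+00 -1.64346871e+00]
[[297.2, 201.7], [305.9, 194.6], [320.1, 183.0], [323.9, 179.9]]
[[297.2, 201.7], [307.1, 196.2], [322.9, 187.3], [327.1, 185.0]]
[[297.2, 201.7], [307.5, 198.2], [323.8, 192.5], [328.1, 191.0]]
```

View pics/s10.png

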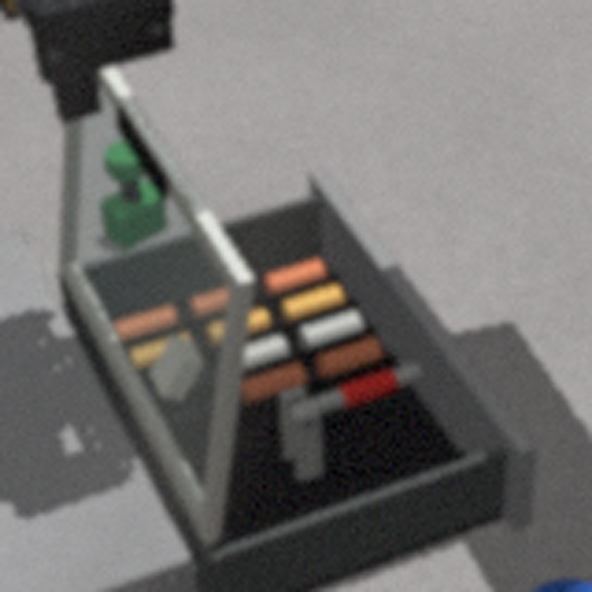

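The stay lies flat: sleeve at (345–395, 380–390) in the crop, pointing to the drawer front. Next I'll work out the lid path and descend behind it.

```bash
python3 - <<'E'
import numpy as np
for a in np.r_[1.38,1.3:-.05:-.1,0]:
    X=-175*np.cos(a)+4*np.sin(a)+10; z=79+175*np.sin(a)+4*np.cos(a)+25; print(round(a,2),round(X+19.4,1),round(z,1))
E
```

```text
1.38 0.1 276.6
1.3 -13.6 273.7
1.2 -30.3 268.6
1.1 -46.4 261.8
1.0 -61.8 253.4
0.9 -76.2 243.6
0.8 -89.7 232.3
0.7 -101.9 219.8
0.6 -112.8 206.1
0.5 -122.3 191.4
0.4 -130.2 175.8
0.3 -136.6 159.5
0.2 -141.3 142.7
0.1 -144.3 125.5
-0.0 -145.6 108.0
0.0 -145.6 108.0
```

Request:
{"fn": "jog_arm", "kwargs": {
  "motion": [
    [[0,0,15],0],
    [[0,0,30],0],
    [[0,0,42],0],
    [[0,0,48],0],
    [[2,0,48],0]
  ]
}}

```text
t: 29.9
eef_pos: [679.1, -74.5, 276.8]
tcp_rot: [3.141, -0.001, 3.009]
ft_force: [0.2, -0.3, -0.1]
opening: 0.008
grip_force: 0.0
```

Request:
{"fn": "jog_arm", "kwargs": {
  "motion": [
    [[4,0,0],0],
    [[8,0,0],0],
    [[12,0,0],0],
    [[16,0,0],0],
    [[20,0,0],0]
  ]
}}

```text
t: 30.4
eef_pos: [659.5, -71.9, 277.7]
tcp_rot: [3.142, 0.001, 3.009]
ft_force: [2.0, -0.3, -2.1]
opening: 0.006
grip_force: 1.3
```

Request:
{"fn": "jog_arm", "kwargs": {
  "motion": [
    [[8,0,2],0],
    [[16,0,5],0],
    [[24,0,8],0],
    [[31,0,11.5],0],
    [[38,0,15.5],0]
  ]
}}

```text
t: 30.9
eef_pos: [621.3, -66.8, 261.8]
tcp_rot: [3.142, 0.0, 3.009]
ft_force: [1.5, -1.0, 1.3]
opening: 0.005
grip_force: 0.8
```

Request:
{"fn": "jog_arm", "kwargs": {
  "motion": [
    [[7,0,3.8],0],
    [[14,0,7.5],0],
    [[20,0,11.3],0],
    [[26,0,15.5],0],
    [[32,0,20],0]
  ]
}}

```text
t: 31.4
eef_pos: [589.7, -62.6, 241.7]
tcp_rot: [3.142, 0.0, 3.009]
ft_force: [0.3, -0.1, 1.5]
opening: 0.006
grip_force: 0.9
```

```bash
cat > l.py <<'E'
from h import *
s=state(); L=tolocal(s["eef_pos"]); print(s["t"],s["ft_force"].round(1),L.round(1))
S=read_camera("scene"); T=read_camera("top")
for n,c in (("S",S),("T",T)):
    for a in (1.0,.9,.8,.7): print(n,a,np.round(proj(c,loc(-196*np.cos(a),143,79+196*np.sin(a))),1))
    cv2.imwrite(f"pics/l{n}.png",c["img"])
E
python3 l.py
```

```text
31.4 [ 0.3 -0.1  1.5] [-98.1   0.5 241.7]
S 1.0 [[314.5 166.9]]
S 0.9 [[321.7 168.8]]
S 0.8 [[328.  171.4]]
S 0.7 [[333.7 174.7]]
T 1.0 [[295.4 171.8]]
T 0.9 [[294.5 181.1]]
T 0.8 [[293.8 189.8]]
T 0.7 [[293.3 197.8]]
```

Request:
{"fn": "jog_arm", "kwargs": {
  "motion": [
    [[5,0,4.5],0],
    [[10,0,9],0],
    [[15,0,13.5],0],
    [[19.5,0,18],0],
    [[23.5,0,22.5],0]
  ]
}}

```text
t: 32.0
eef_pos: [566.5, -59.4, 219.1]
tcp_rot: [3.141, -0.0, 3.009]
ft_force: [-0.4, -0.2, 1.4]
opening: 0.004
grip_force: 0.8
```

Request:
{"fn": "jog_arm", "kwargs": {
  "motion": [
    [[4.4,0,5.5],0],
    [[8.5,0,11],0],
    [[12.5,0,17],0],
    [[16.5,0,23],0],
    [[20,0,29],0]
  ]
}}

```text
t: 32.5
eef_pos: [546.7, -56.8, 189.9]
tcp_rot: [3.141, -0.0, 3.009]
ft_force: [-0.1, 0.1, 2.5]
opening: 0.007
grip_force: 0.7
```

Request:
{"fn": "jog_arm", "kwargs": {
  "motion": [
    [[3,0,6],0],
    [[6,0,12],0],
    [[9,0,18.5],0],
    [[12,0,25],0],
    [[14,0,31],0]
  ]
}}

```text
t: 33.0
eef_pos: [533.0, -55.0, 158.9]
tcp_rot: [3.141, 0.0, 3.009]
ft_force: [1.5, 0.6, 1.9]
opening: 0.008
grip_force: 0.6
```

```bash
sed -i 's/(1.0,.9,.8,.7)/(.5,.4,.3,.2)/' l.py; python3 l.py; python3 - <<'E'
import cv2
J=cv2.imread("pics/lS.png").astype(int).mean(2)
for v in range(168,204,2): print(v,"".join("#" if J[v,u]>150 else ("+" if J[v,u]>100 else ".") for u in range(300,375)))
E
```

```text
33.0 [1.5 0.6 1.9] [-155.3    0.4  158.9]
S 0.5 [[342.5 182.7]]
S 0.4 [[345.7 187.3]]
S 0.3 [[348.1 192.3]]
S 0.2 [[349.7 197.6]]
T 0.5 [[292.7 211.1]]
T 0.4 [[292.7 216.4]]
T 0.3 [[292.8 220.7]]
T 0.2 [[293. 224.]]
168 +++++#######+++++++++++++++++++++++########################################
170 ++++#########+++++++++++++++++++++++#######################################
172 ++++++##+++++++++++++++++++++++++++++++####################################
174 +++++++++++++####++++++++++++++++++++++#################++++++++++++#######
176 +++++++++#########++++++++++++++++#############+#+++++++...........++######
178 +++++++###########+++++++++++++++++#########+++++...................++++###
180 ++++##+#++###+++++++++++++++++++++++########+.........................++###
182 ++++++++++++++++++++++++++++++++++++++########+........................++##
184 +++++++++++++++++++++++++++++++++++++++########++........................++
186 +....++++++++++++++++++++++++++++++++++++########+........................+
188 ++++++++++++++++++++++..++++++++++++++++++#########+.......................
190 ++++++++++++++++++..+++++++++##++++++++++++#########+......................
192 ++++.++++++.+++++++++++++++++++++++++++###########++.......................
194 +++++++.++++++++++++++++++++++++++++##########++++++++.....................
196 +++++++++++++++++++++++++++++++++##########++...++###+++...................
198 +++++++##+++++++++++++++++++++#########++.........+####++..................
200 +####++++++++++++++++++++++#########++.............++###+..................
202 ++++++++++++++++++++++++#########+..................++###++................
```

The lid is at about 0.3 rad and following. Final lowering goes slower.

Request:
{"fn": "jog_arm", "kwargs": {
  "motion": [
    [[1.2,0,4],0],
    [[2.4,0,8],0],
    [[3.4,0,12],0],
    [[4.2,0,16],0],
    [[5,0,20],0]
  ]
}}

```text
t: 33.6
eef_pos: [528.1, -54.3, 139.2]
tcp_rot: [3.141, -0.0, 3.009]
ft_force: [-0.9, 0.1, 1.3]
opening: 0.004
grip_force: 0.6
```

Request:
{"fn": "jog_arm", "kwargs": {
  "motion": [
    [[0.6,0,3],0],
    [[1.2,0,6],0],
    [[1.8,0,9],0],
    [[2.2,0,12],0],
    [[2.5,0,15],0]
  ]
}}

```text
t: 34.1
eef_pos: [525.8, -54.0, 124.3]
tcp_rot: [3.142, 0.0, 3.009]
ft_force: [-0.5, 0.3, 1.4]
opening: 0.009
grip_force: 0.6
```

Request:
{"fn": "jog_arm", "kwargs": {
  "motion": [
    [[0.2,0,2],0],
    [[0.4,0,4],0],
    [[0.6,0,6],0],
    [[0.8,0,8],0],
    [[1,0,10],0]
  ]
}}

```text
t: 34.6
eef_pos: [524.9, -53.9, 114.4]
tcp_rot: [3.142, 0.0, 3.009]
ft_force: [-0.8, 0.2, 1.1]
opening: 0.001
grip_force: 0.5
```

```bash
sed -i 's/(.5,.4,.3,.2)/(.2,.1,0)/' l.py; python3 l.py; python3 - <<'E'
import cv2
J=cv2.imread("pics/lS.png").astype(int).mean(2)
for v in range(178,222,2): print(v,"".join("#" if J[v,u]>150 else ("+" if J[v,u]>100 else ".") for u in range(300,375)))
E
```

```text
34.6 [-0.8  0.2  1.1] [-163.5    0.3  114.4]
S 0.2 [[349.7 197.6]]
S 0.1 [[350.5 203.1]]
S 0 [[350.6 208.8]]
T 0.2 [[293. 224.]]
T 0.1 [[293.4 226.4]]
T 0 [[293.9 227.9]]
178 +++++##########++++++++++++............++++++++++.........++###############
180 +++#####+++++++++++++++++++++..+++++........................++#############
182 ++++++++++++++++++++++++++++++++++++++.......................++############
184 +++++++++++++++++++++++++++++++++++++++.......................++###########
186 +++++++++++++++++++++++++++++++++++++++++......................++##########
188 ++++++++++++++++++++++++++++++++++++++++++.......................++########
190 ++++++++++++++++++++++++++++#####+++++++++++......................++#######
192 +++++++++++++++++++++++++++++++++++++++####++......................++######
194 ++++++++++++++++++++++++++++++++++++++++####+++......................++####
196 +++++++++++#+++++++++++++++++++++++++++++#####++......................++###
198 ++++++####++++++++++++++++++++++++++++++++####++++.....................++##
200 ######++++++++++++++++++++++++++++++++++++++###++++.....................++#
202 #++++++++++++++++++++++++++++++++++++++++++++###+++++.....................+
204 +++++++++++++++++++++++++++++++++++++++++++######+++++.....................
206 +++++++++++++++++++++++++++++++++++++++###########+++......................
208 ++++++++++++++++++++++++++++++++++##############++.........................
210 +++++++++++++++++++++++++++++#############+++..............................
212 ++++++++++++++++++++++++#############+++...................................
214 +++++++++++++++++++#############+++........................................
216 +++++++++++++##############+++.............................................
218 +++++++++#############++...................................................
220 +++##############++........................................................
```

Almost shut. I'll press on gently until the force shows the stop.

Request:
{"fn": "jog_arm", "kwargs": {
  "motion": [
    [[0,0,1],0],
    [[0,0,2],0],
    [[0,0,3],0],
    [[0,0,4],0],
    [[0,0,5],0]
  ]
}}

```text
t: 35.2
eef_pos: [524.7, -53.9, 109.4]
tcp_rot: [3.141, -0.0, 3.009]
ft_force: [-0.5, -0.1, 1.1]
opening: -0.0
grip_force: 0.5
```

Request:
{"fn": "jog_arm", "kwargs": {
  "motion": [
    [[0,0,0.8],0],
    [[0,0,1.6],0],
    [[0,0,2.4],0],
    [[0,0,3.2],0],
    [[0,0,3.2],0]
  ]
}}

```text
t: 35.7
eef_pos: [525.7, -54.0, 108.0]
tcp_rot: [-3.141, 0.003, 3.009]
ft_force: [-2.8, 0.8, 21.3]
opening: 0.004
grip_force: 10.1
```

The lid is shut (stop force 21 N at the predicted height). Next I'll lift off and go in front of the drawer.

Request:
{"fn": "jog_arm", "kwargs": {
  "motion": [
    [[0,0,-10],0],
    [[0,0,-35],0],
    [[10,0,-60],0],
    [[50,0,-62],0],
    [[90,0,-62],0]
  ]
}}

```text
t: 36.2
eef_pos: [434.9, -41.9, 168.9]
tcp_rot: [-3.141, 0.002, 3.009]
ft_force: [-0.3, -1.3, -1.2]
opening: 0.003
grip_force: 0.0
```

Request:
{"fn": "jog_arm", "kwargs": {
  "motion": [
    [[2,0,20],0],
    [[2,0,50],0],
    [[2,0,80],0],
    [[2,0,105],0],
    [[2,0,105],0]
  ]
}}

```text
t: 36.7
eef_pos: [432.7, -41.5, 61.4]
tcp_rot: [3.141, -0.004, 3.009]
ft_force: [-1.2, 0.4, 0.3]
opening: 0.002
grip_force: 0.0
```

```bash
cat > f.py <<'E'
from h import *
s=state(); print(s["t"],s["ft_force"].round(1),tolocal(s["eef_pos"]).round(1), s["joints"].round(2))
p=np.load("fit.npy"); v=R.from_euler('z',-p[2]).apply(s["eef_pos"]-[p[0],p[1],0]); print("unit frame",v.round(1))
E
python3 f.py; sed -i 's/(.2,.1,0)/(.1,0.05,0)/' l.py; python3 l.py; python3 - <<'E'
import cv2
J=cv2.imread("pics/lS.png").astype(int).mean(2)
for v in range(190,224,2): print(v,"".join("#" if J[v,u]>150 else ("+" if J[v,u]>100 else ".") for u in range(300,375)))
E
```

```text
36.7 [-1.2  0.4  0.3] [-2.565e+02  1.000e-01  6.140e+01] [-0.25  0.54  2.18  0.    0.43 -1.69]
unit frame [-2.675e+02  1.000e-01  6.140e+01]
36.7 [-1.2  0.4  0.3] [-2.565e+02  1.000e-01  6.140e+01]
S 0.1 [[350.5 203.1]]
S 0.05 [[350.7 206. ]]
S 0 [[350.6 208.8]]
T 0.1 [[293.4 226.4]]
T 0.05 [[293.6 227.3]]
T 0 [[293.9 227.9]]
190 ++++++++++++++++++++++++++++####+++++++++......................++##########
192 +++++++++++++++++++++++++++++++++++++++++++......................++########
194 +++++++++++++++++++++++++++++++++++++++++++++....................+++#######
196 ++++++++++##++++++++++++++++++++++++++++++++++.....................+#######
198 +++++######+++++++++++++++++++++++++++++++++++++....................++#####
200 ######+++++++++++++++++++++++++++++++++++++++++++.....................++###
202 ##++++++++++++++++++++++++++++++++++++++++++++++++.....................++##
204 ++++++++++++++++++++++++++++++++++++++++++++++++++++....................+##
206 +++++++++++++++++++++++++++++++++++++++++++++++++++++....................+#
208 +++++++++++++++++++++++++++++++++++++++######++++++++.....................+
210 +++++++++++++++++++++++++++++++++############++++..........................
212 +++++++++++++++++++++++++++###############+++..............................
214 +++++++++++++++++++++++#############+++....................................
216 ++++++++++++++++###############+++.........................................
218 +++++++++++##############+++...............................................
220 +++++###############++.....................................................
222 ##############+++..........................................................
```

Request:
{"fn": "jog_arm", "kwargs": {
  "motion": [
    [[-5,0,-3],0],
    [[-10,0,-4],0],
    [[-16,0,-4],0],
    [[-21,0,-4],0],
    [[-26,0,-4],0]
  ]
}}

```text
t: 37.3
eef_pos: [459.4, -45.1, 67.5]
tcp_rot: [3.141, -0.001, 3.009]
ft_force: [-3.8, 0.5, 3.1]
opening: 0.003
grip_force: 1.9
```

Request:
{"fn": "jog_arm", "kwargs": {
  "motion": [
    [[-6,0,0],0],
    [[-12,0,0],0],
    [[-18,0,0],0],
    [[-24,0,0],0],
    [[-30,0,0],0]
  ]
}}

```text
t: 37.8
eef_pos: [489.6, -49.2, 67.3]
tcp_rot: [3.142, -0.0, 3.009]
ft_force: [-5.0, -2.1, 3.9]
opening: 0.005
grip_force: 2.2
```

Request:
{"fn": "jog_arm", "kwargs": {
  "motion": [
    [[-7,0,0],0],
    [[-14,0,0],0],
    [[-21,0,0],0],
    [[-28,0,0],0],
    [[-35,0,0],0]
  ]
}}

```text
t: 38.3
eef_pos: [524.3, -53.9, 67.2]
tcp_rot: [-3.142, -0.0, 3.009]
ft_force: [-4.7, -3.2, 1.7]
opening: 0.008
grip_force: 2.2
```

```bash
python3 f.py
```

```text
38.3 [-4.7 -3.2  1.7] [-164.1    0.2   67.2] [-0.23  0.6   1.96 -0.    0.59 -1.67]
unit frame [-175.1    0.2   67.2]
```

Request:
{"fn": "jog_arm", "kwargs": {
  "motion": [
    [[-7,0,0],0],
    [[-14,0,0],0],
    [[-21,0,0],0],
    [[-28,0,0],0],
    [[-35,0,0],0]
  ]
}}

```text
t: 38.8
eef_pos: [558.9, -58.7, 67.2]
tcp_rot: [-3.141, -0.0, 3.009]
ft_force: [-5.4, -2.9, 1.4]
opening: 0.002
grip_force: 2.2
```

Request:
{"fn": "jog_arm", "kwargs": {
  "motion": [
    [[-7,0,0],0],
    [[-14,0,0],0],
    [[-21,0,0],0],
    [[-28,0,0],0],
    [[-35,0,0],0]
  ]
}}

```text
t: 39.3
eef_pos: [593.6, -63.3, 67.1]
tcp_rot: [-3.141, -0.0, 3.009]
ft_force: [-5.1, -2.9, 0.7]
opening: 0.005
grip_force: 2.2
```

Request:
{"fn": "jog_arm", "kwargs": {
  "motion": [
    [[-7,0,0],0],
    [[-14,0,0],0],
    [[-21,0,0],0],
    [[-28,0,0],0],
    [[-35,0,0],0]
  ]
}}

```text
t: 39.8
eef_pos: [628.2, -68.0, 67.0]
tcp_rot: [-3.141, -0.001, 3.009]
ft_force: [-4.9, -2.3, 0.9]
opening: 0.002
grip_force: 2.2
```

Request:
{"fn": "jog_arm", "kwargs": {
  "motion": [
    [[-6,0,0],0],
    [[-12,0,0],0],
    [[-17,0,0],0],
    [[-22,0,0],0],
    [[-26,0,0],0]
  ]
}}

```text
t: 40.3
eef_pos: [654.0, -71.4, 67.0]
tcp_rot: [-3.141, -0.0, 3.009]
ft_force: [-5.2, -2.4, 1.5]
opening: 0.002
grip_force: 2.1
```

```bash
python3 f.py
```

```text
40.3 [-5.2 -2.4  1.5] [-33.3   0.4  67. ] [-0.21  0.73  1.62 -0.    0.79 -1.65]
unit frame [-44.3   0.4  67. ]
```

Smooth at about 5 N. Now slow for the last stretch.

Request:
{"fn": "jog_arm", "kwargs": {
  "motion": [
    [[-4,0,0],0],
    [[-8,0,0],0],
    [[-12,0,0],0],
    [[-15,0,0],0],
    [[-18,0,0],0]
  ]
}}

```text
t: 40.8
eef_pos: [671.6, -73.7, 67.0]
tcp_rot: [-3.142, -0.001, 3.009]
ft_force: [-5.7, -2.9, -0.3]
opening: 0.005
grip_force: 2.1
```

Request:
{"fn": "jog_arm", "kwargs": {
  "motion": [
    [[-2,0,0],0],
    [[-4,0,0],0],
    [[-6,0,0],0],
    [[-8,0,0],0],
    [[-10,0,0],0]
  ]
}}

```text
t: 41.3
eef_pos: [674.6, -73.9, 67.1]
tcp_rot: [3.141, -0.018, 3.009]
ft_force: [-52.3, 0.0, 29.9]
opening: 0.003
grip_force: 26.5
```

Request:
{"fn": "jog_arm", "kwargs": {
  "motion": [
    [[-1,0,0],0],
    [[-2,0,0],0],
    [[-3,0,0],0],
    [[-4,0,0],0],
    [[-5,0,0],0]
  ]
}}

```text
t: 41.8
eef_pos: [674.6, -73.9, 67.1]
tcp_rot: [3.141, -0.03, 3.01]
ft_force: [-77.7, 1.9, 43.9]
opening: 0.006
grip_force: 39.6
```

Hard stop reached. I'll back off and check that the drawer is home.

Request:
{"fn": "jog_arm", "kwargs": {
  "motion": [
    [[10,0,0],0],
    [[30,0,0],0],
    [[60,0,0],0],
    [[100,0,-20],0],
    [[150,0,-40],0]
  ]
}}

```text
t: 42.3
eef_pos: [541.1, -55.9, 106.1]
tcp_rot: [3.141, 0.002, 3.009]
ft_force: [0.7, 0.1, 0.5]
opening: 0.002
grip_force: 0.0
```

Request:
{"fn": "jog_arm", "kwargs": {
  "motion": [
    [[20,20,-40],0],
    [[30,50,-80],0],
    [[30,90,-120],0],
    [[30,130,-150],0],
    [[30,170,-150],0]
  ]
}}

```text
t: 42.8
eef_pos: [535.8, 118.0, 260.4]
tcp_rot: [3.139, 0.008, 3.008]
ft_force: [1.0, -0.5, -0.7]
opening: 0.005
grip_force: 0.0
```

```bash
python3 - <<'E'
from h import *
p=np.load("fit.npy"); q=p.copy()
def U(X,Y,Z): w=p[2]; return [p[0]+X*np.cos(w)-Y*np.sin(w),p[1]+X*np.sin(w)+Y*np.cos(w),Z]
T=read_camera("top"); S=read_camera("scene"); print(state()["t"])
print("T unit top front",proj(T,[U(0,170,104),U(0,-170,104),U(0,0,104)]).round(1).tolist())
for d in (0,10,20): print(d,"T",proj(T,[U(-d,165,84),U(-d,0,84),U(-d,0,6)]).round(1).tolist(),"S",proj(S,[U(-d,165,84),U(-d,165,6)]).round(1).tolist())
print("S unit",proj(S,[U(0,170,104),U(0,170,0)]).round(1).tolist())
I=T["img"].astype(int).mean(2)
for v in range(140,176): print(v,"".join(" .:-=+*#%@"[min(9,int(I[v,u]/18))] for u in range(288,452,2)))
J=S["img"].astype(int).mean(2)
for v in range(232,306,2): print(v,"".join(" .:-=+*#%@"[min(9,int(J[v,u]/18))] for u in range(240,310)))
for n in ["tape_center","stapler_center","stamp_center"]:
    for o in cut_out(n,T)[:1]: print(n,o["box"])
E
```

```text
42.9
T unit top front [[294.9, 137.0], [441.2, 156.2], [367.8, 146.5]]
0 T [[297.5, 140.1], [366.8, 149.2], [363.5, 158.5]] S [[272.0, 244.4], [275.1, 265.8]]
10 T [[296.9, 144.1], [366.3, 153.2], [363.0, 162.3]] S [[276.2, 242.8], [279.1, 264.3]]
20 T [[296.3, 148.1], [365.8, 157.3], [362.5, 166.1]] S [[280.5, 241.2], [283.1, 262.7]]
S unit [[271.9, 240.1], [276.1, 269.0]]
140 :::::::--::::::::-===++++++++++++++++++++++++++++***++++++*+++++++++++++++++++++++
141 ::::::-++=------::::--===+++++++++++++++++++++++++++++++++++++++++++++++++++++++++
142 :::::::**++++===-:::::::--==+++++++++++++++++++++++++++*+*++++++*++*++++++++++++++
143 :::::::*****+*++==--:::::::--===++++++++++++++++++++++++**+++++*+++++++++++++=++++
144 -:::::.*********+*++=---:::::::--===+++++++++++++++++++++*+++++*++++++++++++++++++
145 ::::::.+++*********+++++=--::::::::--==++++++++++++++++++*++++++*+++++++++++++++++
146 ::::::.:-==+++********+++++=----:::::::--===++++++++++*++*++*++*++++++++++++++++++
147 ::::::.::::--=+++*********+++++=---:::::::-:-==++++++***+++++*++**+*++*+++++++++++
148 ::::::.::::::::-===++*+
[... 4525 characters left out ...]
%%%%%%%%%%%%%%%%%%%%%%%%%%%%%%%%@@%%%%%%%%%%%%%%%%%%#*+===
290 %%%%%%%%%%%%%%%%%%%%%%%%%%%%%%%%%%%%@@%%%%%%%%%%%%%%%%%%%%%%%%%%%%#***
292 %%@%%%%%%%%%%%%%%%%%%%%%%%%%%%%%%%%%%%%%%%%%%%%%%%%%%%%%%%%%%%%%%%%%%%
294 @%%%%%%%%%%%%%%%%%%%%%%%%%%%%%%%%%%%%%%%%%%%%%%%%%%%%%%%%%%%%%%%%%%%%%
296 %%%%%%%%%@%%%%%%%%%%%%%%%%%%%%%%%%%%%%%%%%%%%%%%%%%%%%%%%%%%%%%%%%%%%%
298 %%%%%%%%%%%%%%%%%%%%%%%%%%%%%%@%%%%%%%%%%%%%%%%%%%%%%%%%%%%%%%%%@%%%%%
300 %%%%%%@%%%%%%%%%%%%%%%%%%%%%%%%%%%%%%%%%%%%%%%%%%%%%%%%%%%%%%%%%%%%%%%
302 %%%%%@@@%%%%@%@@@@%%%%%@%%%%%%%%%%%%%%%%%%%%%%%%%%%%%%%%%%%%%%%%%%%%%%
304 %@%%%%%%%%%%@@@@@@%%%%%%%%%%%%%%%%%%%%%%%@%%%%%%%%%%%%%%%%%%%%%%%%%%%%
stamp_center [453.9, 200.6, 482.2, 222.5]
```

The panel's rear edge lines up with the unit's front face in both views, and the push ended on a hard stop. The drawer is home and the robot is clear, so I'm handing in.

```bash
python3 -c "
from cell import *
s=state(); print(s['t'],s['ft_force']); print(job_done())"
```

```text
43.05 [ 0.32589468 -0.99405639  0.34254072]
the job is handed in; nothing more can be done
None
```

I handed the job in at 43 s: the stay lies flat in the drawer, the lid is shut, and the drawer is home by camera check, but I pressed about 78 N (gripper pitching ~0.03 rad) against its stop before backing off; the stay took five grips and a brisk pull to get upright, the drawer slid about a centimetre in and out meanwhile, and I never aimed at the stamp, tape or stapler but only detected the stamp again at the end.

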